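# Turn the lidded bin into a plinth and stack the pots on it

## Robot

A 7-joint arm with a two-finger parallel gripper is mounted at the origin on the work surface. World frame = base frame: x ahead of the robot, y to its left, z up, the work surface at z = 0. Lengths are in m, angles in rad, forces in N, time in s.
With the tool pointing down it reaches from about 0.425 to 0.875 m from the base axis. Payload 4.7 kg.
Tool frame: the origin (TCP) lies between the finger pads; the fingertips stand 14 mm ahead of it and the grasp point (between the pads) lies 5 mm behind it; z points along the fingers, y is the line along which they close (so a half turn about z gives the same grasp; the last joint's range is limited). The gripper opens to 87 mm and grips with 3 to 60 N. Pads are 19 mm wide; open, the fingers measure 117 mm over their backs; the gripper's body (75 mm by 190 mm) begins 51 mm behind the grasp point.
Start: joints at [1.144, 0.321, -0.07, 1.45, 0.023, 1.371, -0.057], TCP at [0.277, -0.588, 0.237] pointing down, gripper open.
Joint ranges: [-2.86, 2.86], [-0.3, 2.09], [-1.38, 1.24], [0.06, 2.45], [-1.56, 4.7], [0.09, 2.05], [-2.69, 2.69]. Speed limits (rad/s): [2.57, 2.57, 3.14, 3.14, 3.14, 3.14, 3.14].

## Interface

Orientations are given as a rotation vector (axis times angle).
In Python, from bench import ctrl gives the robot as it stands.
- The arm moves only by the tool step_arm, never from a script. Its argument "commands" is a list of rows, each an object with "travel": the shift along the tool's x, y, z in m, a list of three; "turn": the turn, a rotation vector about the tool's x, y, z in degrees, a list of three. A call has 1 to 5 rows; each row is the pose to reach, as a shift and turn from the pose commanded when the call began, along the tool's axes at that moment; what a row does not reach only later rows make up. A row lasts 1/10 s, in which the tool goes at most 50 mm and 8.59 degrees, less where a joint would pass 70% of its speed; a pose out of reach is approached as far as the arm can. A call with a gripper value outside its range is refused whole. "gripper" is the opening, from 0 (shut) to 1 (fully open), set as the call begins (left out, the last holds). The fingers move at their own pace and stop on an object; "force" is the grip in N (left out, the last holds). Time passes only in rows, so rows that repeat a pose let the fingers close. It gives the time, the measured TCP pose, the force, the opening and the grip force at its end, in the units of the state.
- ctrl.get_state(): the state, without advancing time (a new reading comes with each control period).
- ctrl.get_image(name): name is "scene" or "top" or "wrist"; returns the picture (420x560x3 uint8, red, green, blue); there is no depth.
- ctrl.camera_model(name): a dict with "fx", "fy", "cx", "cy" (pixels), "R" (3x3) and "t" (3): a world point X has camera coordinates R X + t; the wrist camera has in their place "T_tool_cam" (4x4, takes a point from camera to tool coordinates, whose origin is the TCP and whose axes are the flange's). Camera axes: x right, y down, z forward; pixel columns grow to the right and rows downward; lengths in m; the calibration is good to about 2 mm. A picture is of the moment at which its call begins: read the wrist's pose just before it. camera_model takes no time and is no camera call.
- ctrl.close_job(): hands the job in; it is judged then, once.
The state is a dict: "time": time; "joint_positions": joint angles; "qd": joint speeds; "joint_torque": joint torques, N m; "position": TCP position; "tool_rot": TCP orientation; "ft_force": force on the tool from outside, world axes, zero at the start; "torque": the same for the moment, N m; "grip_width": opening from 0.0 (shut) to 1.0 (fully open); "grip_force": force on a finger pad.
Only numpy, scipy, OpenCV 4.12 (cv2) and the standard library are available. Lean on these libraries where they do the work, as an engineer would, in place of code of your own. Each camera call takes 0.05 s, during which the arm holds its last target. There are 200 camera calls.

## Task

Build the pot display: load the bin with its lid on into the turning cradle, crank it half a turn so that the pair turns over together, then take it out and stand it, lid down and bin bottom up, squarely in the middle of the cork mat. Crank the empty cradle all the way back, and nest all the terracotta pots upright inside one another in one stack in the middle of this plinth. The lid must never come off the bin, and the mug and the jar stay where they are.

Things in the scene. Friction and masses are not known exactly. Their poses are not given: they have to be found in the camera images.
- bin_mid (a point): White plastic open bin, 150 (its x) x 60 (its y) x 24 mm high (its z), walls and floor 3 mm, 180 g; at the start it stands mouth up on the counter with the wooden lid on it (stack 42 mm high). Point: centre of the bin, half-way up; its z points from the bin's floor to its mouth (straight down once turned over).
- bin_under (a point): Centre of the outer face of the bin's floor, axes as bin_mid. It is the flat top of the plinth (150 x 60 mm) once the pair is turned over, then 42 mm above what the lid stands on.
- lid_mid (a point): Wooden lid, slab 150 x 60 x 18 mm thick (sides flush with the bin), with a plug 140 x 50 mm and 9 mm deep under it that sits with 2 mm of play inside the bin's mouth; 120 g; not fastened. Point: centre of the slab; its z points away from the bin, so it starts 21 mm above bin_mid.
- pocket (a point): Centre of the turning cradle's pocket, on its horizontal axle 80 mm above the counter; x along the axle, z up; this frame is fixed and does not turn. Pocket: 160 mm long in x, 48 mm high, 64 mm deep. At joint 0 it is open to +y (prongs end at y = 31 mm) and closed by back stops at y = -33 mm, with an 8 mm tie rod at y = -64 mm; at joint pi all is mirrored in y and z (open to -y).
- stand: Fixed stand of the cradle; origin under the pocket on the counter, axes as pocket; base plate 240 x 150 x 8 mm. The cradle's floor and roof are plywood prongs at both ends only, |x| = 54 to 80 mm, 6 mm thick, 24 to 30 mm below and above the axle: the middle 108 mm is open above and below for fingers. Cheeks and posts (92 mm high, 50 mm wide) at |x| = 80 to 101 mm.
- cradle (a joint): Angle of the cradle about the axle, 0 to pi (a stop at each end), starts at 0; growing turns the open side from +y of the pocket frame over the top to -y, half a turn. Stiff (0.2 N m), stays where it is left.
- crank_grip (a point): Black round crank grip, 14 mm thick and 60 mm long, parallel to the axle (pocket x); point: its centre, 146 mm along pocket x and 60 mm from the axle, on the pocket's +y side at joint 0, above the axle at pi/2, on the -y side at pi. It turns with the cradle.
- mat_top (a point): Cork mat fixed on the counter, 200 (x) x 110 (y) x 3 mm; point: centre of its upper face, x along its long side, z up.
- pot0_mid (a point): Small terracotta pot, one of two to four alike, starting upright: 48 mm high, foot 38 mm across, 62 mm across at the rim band (the upper 18 mm, straight-sided), inside 57 mm across at the rim; 90 g. Nested, each pot's band stands on the rim of the pot below, 18 mm higher. Point: centre, half-way up; z points to its mouth.
- pot1_mid (a point): Small terracotta pot, one of two to four alike, starting upright: 48 mm high, foot 38 mm across, 62 mm across at the rim band (the upper 18 mm, straight-sided), inside 57 mm across at the rim; 90 g. Nested, each pot's band stands on the rim of the pot below, 18 mm higher. Point: centre, half-way up; z points to its mouth.
- pot2_mid (a point): Small terracotta pot, one of two to four alike, starting upright: 48 mm high, foot 38 mm across, 62 mm across at the rim band (the upper 18 mm, straight-sided), inside 57 mm across at the rim; 90 g. Nested, each pot's band stands on the rim of the pot below, 18 mm higher. Point: centre, half-way up; z points to its mouth.
- pot3_mid (a point): Small terracotta pot, one of two to four alike, starting upright: 48 mm high, foot 38 mm across, 62 mm across at the rim band (the upper 18 mm, straight-sided), inside 57 mm across at the rim; 90 g. Nested, each pot's band stands on the rim of the pot below, 18 mm higher. Point: centre, half-way up; z points to its mouth.
- mug: Bystander: white mug, 80 mm across, 90 mm high; origin under its centre.
- jar: Bystander: glass jar, 68 mm across, 80 mm high; origin under its centre.
Not all that is in view belongs to the job. What is shaped like the part that bears pot0_mid but black or green is not meant.

How it is judged:
On the way, in this order (a step that is already met when the one before it is completed fails the run):
1. the lidded bin lies in the pocket of the cradle, still mouth up (angle between bin_mid's own z axis and vertical below 0.2 rad and horizontal distance between bin_mid and pocket below 0.025 m and z of bin_mid in the frame of pocket between -0.02 and 0.01 m), for 0.2 s.
2. cranked over by half a turn with the pair inside, lid now below (value of joint cradle above 2.95 rad and horizontal distance between bin_mid and pocket below 0.03 m and angle between each of bin_mid, lid_mid's own z axis and vertical above 3 rad and horizontal distance between bin_mid and lid_mid below 0.01 m and distance between bin_mid and lid_mid below 0.028 m), for 0.2 s.
3. the pair stands lid down on the cork mat (angle between each of bin_mid, lid_mid's own z axis and vertical above 3 rad and horizontal distance between bin_mid and lid_mid below 0.01 m and distance between bin_mid and lid_mid below 0.028 m and horizontal distance between bin_under and mat_top below 0.025 m and angle between the x axis of bin_mid and the x axis of mat_top, either way round below 0.2 rad and z of bin_under in the frame of mat_top below 0.048 m), for 0.2 s.
At the end, for the whole second after the job is handed in: Bin bottom up on its closed lid (0.14 rad), within 25 mm of the mat's middle, square to it within 0.2 rad; every pot present upright (0.1 rad), at rest, nested in one stack, axes within 6 mm of each other and 20 mm of the plinth's middle; cradle cranked back (below 0.15 rad) (all of step 3 and value of joint cradle below 0.15 rad and angle between each of pot0_mid, pot1_mid, pot2_mid, pot3_mid's own z axis and vertical below 0.1 rad and horizontal distance between each of pot0_mid, pot1_mid, pot2_mid, pot3_mid and bin_under below 0.02 m and z of pot0_mid in the frame of mat_top between 0.06 and 0.128 m and linear speed of each of pot0, pot1, pot2, pot3 below 0.02 m/s and z of pot1_mid in the frame of mat_top between 0.06 and 0.128 m and horizontal distance between each of pot1_mid, pot2_mid, pot3_mid and pot0_mid below 0.006 m and z of pot2_mid in the frame of mat_top between 0.06 and 0.128 m and horizontal distance between each of pot2_mid, pot3_mid and pot1_mid below 0.006 m and z of pot3_mid in the frame of mat_top between 0.06 and 0.128 m and horizontal distance between pot3_mid and pot2_mid below 0.006 m); the robot touches nothing.
It fails at once if the lid comes off the bin (distance between bin_mid and lid_mid above 0.035 m).
It fails at once if the mug is disturbed (distance of mug from where it was at the start of the episode above 0.03 m).
It fails at once if the jar is disturbed (distance of jar from where it was at the start of the episode above 0.03 m).
Of pot0, pot1, pot2, pot3 only 2 to 4 are there at a start; the rules pass over those that are not, and their reading is None.
At some moment in a run one of pot0, pot1, pot2, pot3 may be knocked a few centimetres aside while the robot is not near it.
It also fails if it takes over 210 s, if anything falls off the work surface, if the arm or the gripper's body presses on something with over 40 N, if the wrist force passes 120 N, or if a joint passes its speed limit or range.

## Working session

There is one attempt and no reset: what is moved stays moved. The work goes in short steps, Python scripts to look and compute and a tool call to move; the robot and the scene stay as the last step left them, time stands still between calls to the robot, and variables do not carry over. Pictures are saved under pics/ and viewed, at most 14 in all, crops included, and the job is handed in when it is done.

Besides the shell and the picture viewer there is one more tool, called after "Request:" as name(argument=value, ...) on one line, values as JSON. step_arm: Moves the arm, as the interface text tells. Its arguments: {"type":"object","properties":{"commands":{"type":"array"},"gripper":{"type":"number"},"force":{"type":"number"}},"required":["commands"]}

```bash
ls; mkdir -p pics; python3 - <<'E'
from bench import ctrl
import cv2,numpy as np
s=ctrl.get_state();print({k:np.round(v,3) for k,v in s.items()})
for n in("scene","top"):
    cv2.imwrite(f"pics/{n}0.png",ctrl.get_image(n)[:,:,::-1])
    print(n,{k:np.round(v,3).tolist() for k,v in ctrl.camera_model(n).items()})
print({k:np.round(v,3).tolist() for k,v in ctrl.camera_model("wrist").items()})
E
```

```text
pics
{'time': np.float64(0.0), 'joint_positions': array([ 1.144,  0.322, -0.07 ,  1.452,  0.023,  1.371, -0.057]), 'qd': array([ 0.001,  0.001, -0.001, -0.001, -0.001, -0.001,  0.   ]), 'joint_torque': array([-0.0000e+00, -4.9129e+01, -4.0400e-01, -3.1253e+01, -6.4000e-02,
        4.4000e-02,  0.0000e+00]), 'position': array([ 0.277, -0.587,  0.235]), 'tool_rot': array([-3.064e+00, -6.860e-01,  1.000e-03]), 'ft_force': array([0.23 , 0.28 , 0.767]), 'torque': array([-0.049, -0.012,  0.036]), 'grip_force': np.float64(0.0), 'grip_width': np.float64(1.0)}
scene {'fx': 507.011, 'fy': 507.011, 'cx': 277.262, 'cy': 214.429, 'R': [[-0.195, 0.981, -0.02], [0.65, 0.114, -0.752], [-0.735, -0.159, -0.659]], 't': [0.151, -0.295, 1.751]}
top {'fx': 537.381, 'fy': 537.381, 'cx': 276.64, 'cy': 212.696, 'R': [[-0.024, -0.999, -0.022], [-0.991, 0.027, -0.13], [0.131, 0.019, -0.991]], 't': [-0.01, 0.544, 1.516]}
{'fx': 299.897, 'fy': 299.897, 'cx': 280.713, 'cy': 207.252, 'T_tool_cam': [[0.001, -0.965, -0.264, 0.072], [1.0, 0.001, -0.0, 0.0], [0.0, -0.264, 0.965, -0.148], [0.0, 0.0, 0.0, 1.0]]}
```

View pics/scene0.png

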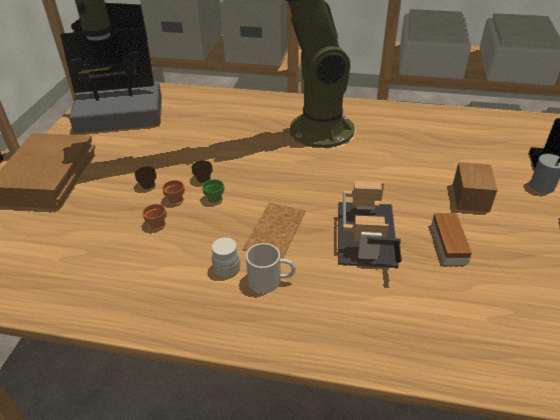

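View pics/top0.png

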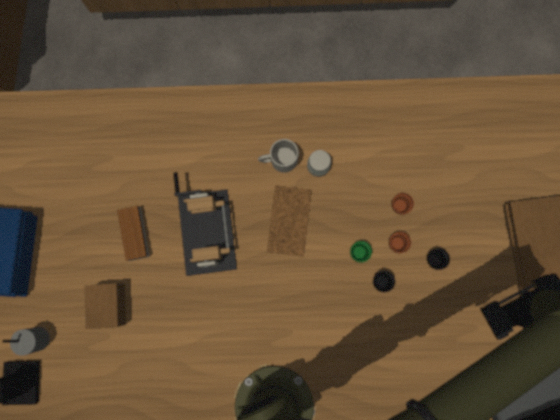

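The scene image shows a jar at (225,258), a mug at (264,268), the mat at (276,230) and the cradle at (368,235), with its crank at (385,245). The lidded bin is at (451,240), and two terracotta pots are at (155,216) and (174,191). The top image agrees: pots at (401,204) and (399,242), bin at (132,233), cradle at (208,232), crank grip at (177,183) and mat at (290,220).

```bash
cat > h.py <<'E'
from bench import ctrl
import cv2,numpy as np
from scipy.spatial.transform import Rotation as Ro
def cam(n):
    m=ctrl.camera_model(n);K=(m["fx"],m["fy"],m["cx"],m["cy"])
    if n!="wrist":
        R=np.array(m["R"]);return K,R.T,-R.T@np.array(m["t"])
    s=ctrl.get_state();T=np.array(m["T_tool_cam"]);Rt=Ro.from_rotvec(s["tool_rot"]).as_matrix()
    return K,Rt@T[:3,:3],Rt@T[:3,3]+s["position"]
def w(c,uv,z):
    (fx,fy,cx,cy),R,o=c;uv=np.atleast_2d(np.array(uv,float))
    d=np.c_[(uv[:,0]-cx)/fx,(uv[:,1]-cy)/fy,np.ones(len(uv))]@R.T
    return o+d*((z-o[2])/d[:,2])[:,None]
def px(c,X):
    (fx,fy,cx,cy),R,o=c;p=(np.atleast_2d(X)-o)@R
    return np.c_[fx*p[:,0]/p[:,2]+cx,fy*p[:,1]/p[:,2]+cy]
def tool(v):  # world vector -> tool travel
    return np.round(Ro.from_rotvec(ctrl.get_state()["tool_rot"]).inv().apply(v),4)
E
python3 - <<'E'
from h import *
c=cam("top")
for n,uv,z in[("pA",(401,204),.048),("pB",(399,242),.048),("bin",(132,233),.042),("cradle",(208,232),.008),("crank",(177,183),.08),("mat",(290,220),.003),("mug",(285,155),.09),("jar",(319,162),.08)]:
    p=w(c,uv,z)[0];print(n,p.round(3),np.hypot(*p[:2]).round(3))
im=cv2.imread("pics/top0.png")[150:290,110:450]
cv2.imwrite("pics/c.png",cv2.resize(im,None,fx=2.35,fy=2.35,interpolation=cv2.INTER_CUBIC))
s=ctrl.get_state();print(Ro.from_rotvec(s["tool_rot"]).as_matrix().round(3))
E
```

```text
pA [ 0.557 -0.38   0.048] 0.675
pB [ 0.449 -0.368  0.048] 0.581
bin [0.495 0.393 0.042] 0.632
cradle [0.496 0.179 0.008] 0.527
crank [0.63  0.256 0.08 ] 0.68
mat [ 0.525 -0.062  0.003] 0.529
mug [ 0.7   -0.053  0.09 ] 0.702
jar [ 0.679 -0.148  0.08 ] 0.695
[[ 0.904  0.427 -0.001]
 [ 0.427 -0.904  0.002]
 [-0.    -0.002 -1.   ]]
```

Request:
step_arm(commands=[{"travel": [0.04, -0.026, -0.017], "turn": [0, 0, 5]}, {"travel": [0.08, -0.052, -0.034], "turn": [0, 0, 10]}, {"travel": [0.12, -0.078, -0.051], "turn": [0, 0, 15]}, {"travel": [0.16, -0.104, -0.068], "turn": [0, 0, 20]}, {"travel": [0.197, -0.128, -0.085], "turn": [0, 0, 25.3]}])

```text
time: 0.6
position: [0.4014, -0.386, 0.3217]
tool_rot: [-3.141, 0.007, 0.001]
ft_force: [0.1, -0.4, 0.3]
grip_width: 0.997
grip_force: 0.0
```

Request:
step_arm(commands=[{"travel": [0.01, -0.048, 0], "turn": [0, 0, 0]}, {"travel": [0.02, -0.096, 0], "turn": [0, 0, 0]}, {"travel": [0.03, -0.144, 0], "turn": [0, 0, 0]}, {"travel": [0.04, -0.19, 0], "turn": [0, 0, 0]}, {"travel": [0.05, -0.24, 0], "turn": [0, 0, 0]}])

```text
time: 1.1
position: [0.4506, -0.1474, 0.3212]
tool_rot: [3.141, -0.002, -0.001]
ft_force: [1.4, -1.2, -0.3]
grip_width: 0.996
grip_force: 0.0
```

Request:
step_arm(commands=[{"travel": [0, -0.048, 0], "turn": [0, 0, 0]}, {"travel": [0, -0.096, 0], "turn": [0, 0, 0]}, {"travel": [0, -0.144, 0], "turn": [0, 0, 0]}, {"travel": [0, -0.19, 0], "turn": [0, 0, 0]}, {"travel": [0, -0.24, 0], "turn": [0, 0, 0]}])

```text
time: 1.6
position: [0.4505, 0.0923, 0.3213]
tool_rot: [3.141, -0.003, 0.0]
ft_force: [1.6, 1.0, -0.3]
grip_width: 0.999
grip_force: 0.0
```

Request:
step_arm(commands=[{"travel": [0, -0.048, 0], "turn": [0, 0, 0]}, {"travel": [0, -0.096, 0], "turn": [0, 0, 0]}, {"travel": [0, -0.144, 0], "turn": [0, 0, 0]}, {"travel": [0, -0.17, 0], "turn": [0, 0, 0]}, {"travel": [0, -0.17, 0], "turn": [0, 0, 0]}])

```text
time: 2.1
position: [0.4492, 0.2656, 0.3212]
tool_rot: [-3.139, -0.012, 0.003]
ft_force: [-1.1, 0.4, 0.6]
grip_width: 1.004
grip_force: 0.0
```

```bash
python3 - <<'E'
from h import *
s=ctrl.get_state();print(s["time"],s["position"].round(3),s["joint_positions"].round(2))
im=ctrl.get_image("wrist")[:,:,::-1];cv2.imwrite("pics/w1.png",im)
c=cam("wrist")
for p in [(.495,.393,.042),(.496,.179,.008),(.63,.256,.08),(.525,-.062,.003)]: print(px(c,p).round(0))
E
```

```text
2.1 [0.449 0.266 0.321] [ 0.28  0.07 -0.9   1.6   0.05  1.49 -2.18]
[[187. 145.]]
[[336. 143.]]
[[287.  28.]]
[[498. 124.]]
```

View pics/w1.png

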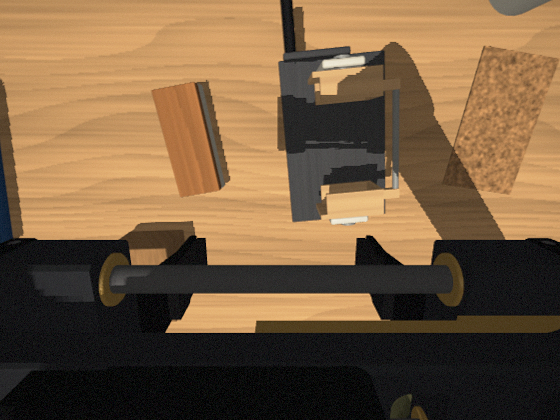

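The wrist picture shows the lid top with corners near (152,90), (196,82), (220,188) and (178,196), so its yaw is about +14°. The cradle spans (278–400, 45–225) with the tie rod on the right, the crank grip is at (289,25), and the mat is at (500,120).

```bash
python3 - <<'E'
from h import *
im=cv2.imread("pics/w1.png");c=cam("wrist")
g=im[0:240,140:560];cv2.imwrite("pics/w1z.png",cv2.resize(im[20:240,265:415],None,fx=2.7*1,fy=2.7,interpolation=cv2.INTER_CUBIC))
hsv=cv2.cvtColor(im,cv2.COLOR_BGR2HSV)
print(hsv[140,185],hsv[120,500],hsv[140,120],hsv[100,430])
def rect(m,z,nm,box):
    x0,y0,x1,y1=box;mm=np.zeros_like(m);mm[y0:y1,x0:x1]=m[y0:y1,x0:x1]
    mm=cv2.morphologyEx(mm,cv2.MORPH_OPEN,np.ones((3,3)))
    k=max(cv2.findContours(mm,0,1)[0],key=cv2.contourArea)
    P=w(c,k[:,0,:],z)[:,:2]
    r=cv2.minAreaRect((P*1000).astype(np.float32));print(nm,cv2.contourArea(k),[np.round(v,1) for v in r])
rect(cv2.inRange(hsv,(5,140,80),(13,255,255)),.042,"lid",(140,70,230,210))
for lo in (90,110,120):rect(cv2.inRange(hsv,(5,lo,20),(18,255,150)),.003,"mat",(435,35,560,210))
p=w(c,[(152,90),(196,82),(220,188),(178,196)],.042);print(p.round(3).tolist(),p.mean(0).round(4))
p=w(c,[(483,45),(558,58),(510,194),(443,184)],.003);print(p.round(3).tolist(),p.mean(0).round(4))
E
```

```text
[ 13 162 179] [ 14 136 188] [ 16 133 204] [ 15 120 104]
lid 252.5 [array([457.9, 382.4]), array([56.7, 37.2]), np.float64(23.7)]
mat 2419.5 [array([442.9,   5.9]), array([170.7,  70.1]), np.float64(35.3)]
mat 2412.5 [array([442.9,   5.9]), array([170.7,  70.1]), np.float64(35.3)]
mat 1724.5 [array([435.6,  -2.6]), array([113.5,  65.5]), np.float64(33.8)]
[[0.566, 0.435, 0.042], [0.576, 0.375, 0.042], [0.433, 0.351, 0.042], [0.421, 0.413, 0.042]] [0.4993 0.3932 0.042 ]
[[0.631, -0.021, 0.003], [0.615, -0.13, 0.003], [0.418, -0.103, 0.003], [0.433, 0.006, 0.003]] [ 0.5244 -0.0618  0.003 ]
```

View pics/w1z.png

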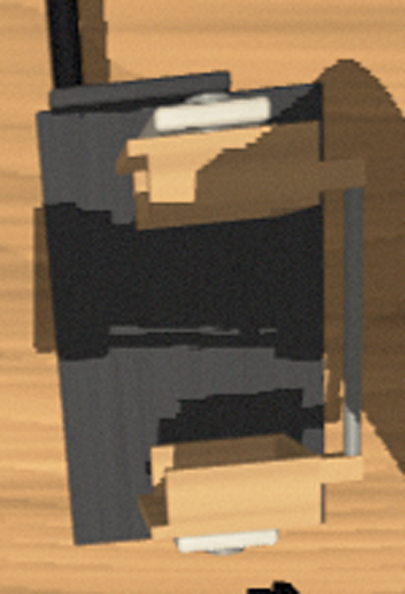

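The enlarged cradle shows base plate corners at about (38,113), (323,85), (323,523) and (78,545) in crop pixels. The tie rod runs from (352,187) to (352,452), and the crank rod is at (65,0–85).

```bash
python3 - <<'E'
from h import *
c=cam("wrist")
z=lambda L:np.array(L)/2.7+[265,20]
p=w(c,z([(38,113),(323,85),(323,523),(78,545)]),.008)[:,:2];print("base",p.round(3).tolist(),p.mean(0).round(4),np.linalg.norm(np.diff(p[[0,1,2,3,0]],axis=0),axis=1).round(3))
p=w(c,z([(352,187),(352,452),(48,0),(78,0),(52,88),(80,88)]),.08)[:,:2];print("rod/crank",p.round(3).tolist())
p=w(c,z([(155,110),(270,98),(180,545),(275,535)]),.092)[:,:2];print("posts",p.round(3).tolist())
E
```

```text
base [[0.608, 0.265], [0.622, 0.118], [0.385, 0.095], [0.371, 0.241]] [0.4965 0.18  ] [0.148 0.237 0.146 0.238]
rod/crank [[0.565, 0.124], [0.443, 0.111], [0.638, 0.261], [0.638, 0.248], [0.604, 0.259], [0.604, 0.247]]
posts [[0.594, 0.215], [0.598, 0.167], [0.399, 0.195], [0.404, 0.149]]
```

Request:
step_arm(commands=[{"travel": [0.01, -0.026, 0.034], "turn": [0, 0, -2]}, {"travel": [0.02, -0.052, 0.068], "turn": [0, 0, -4]}, {"travel": [0.03, -0.078, 0.102], "turn": [0, 0, -6]}, {"travel": [0.04, -0.103, 0.136], "turn": [0, 0, -8]}, {"travel": [0.05, -0.128, 0.17], "turn": [0, 0, -9.3]}])

```text
time: 2.65
position: [0.5029, 0.3871, 0.1493]
tool_rot: [3.129, 0.25, -0.0]
ft_force: [1.2, -0.5, -0.3]
grip_width: 1.002
grip_force: 0.0
```

Request:
step_arm(commands=[{"travel": [0, 0, 0]}, {"travel": [0, 0, 0]}])

```text
$.commands[0]: bad value
```

```bash
python3 - <<'E'
from h import *
s=ctrl.get_state();print(s["position"].round(4),s["tool_rot"].round(3),s["joint_positions"].round(2))
c=cam("wrist");im=ctrl.get_image("wrist")[:,:,::-1];cv2.imwrite("pics/w2.png",im)
a=np.radians(9.5);R=np.array([[np.cos(a),-np.sin(a)],[np.sin(a),np.cos(a)]])
for q in [(.075,.03),(.075,-.03),(0,.03),(0,-.03)]: 
    X=np.r_[R@q+[.4993,.3932],.042];print(px(c,X).round(1))
E
```

```text
[0.5029 0.3871 0.1493] [ 3.129  0.25  -0.   ] [-0.02  0.49 -0.89  1.58  0.39  1.27 -2.39]
[[234.9 124.8]]
[[307.9 124.4]]
[[238.8 212.4]]
[[306.4 212. ]]
```

View pics/w2.png

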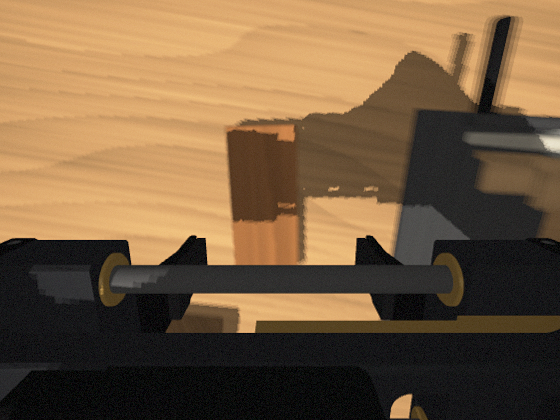

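The lid's far edge shows at (228,130)–(297,124), but the picture is blurred because the arm was still moving. I'll settle and measure again.

Request:
step_arm(commands=[{"travel": [0, 0, 0], "turn": [0, 0, 0]}, {"travel": [0, 0, 0], "turn": [0, 0, 0]}, {"travel": [0, 0, 0], "turn": [0, 0, 0]}])

```text
time: 3.0
position: [0.5026, 0.3878, 0.1534]
tool_rot: [3.131, 0.25, 0.005]
ft_force: [1.0, 0.2, 0.1]
grip_width: 0.997
grip_force: 0.0
```

```bash
python3 - <<'E'
from h import *
s=ctrl.get_state();print(s["position"].round(4),s["tool_rot"].round(3))
c=cam("wrist");im=ctrl.get_image("wrist")[:,:,::-1];cv2.imwrite("pics/w3.png",im)
a=np.radians(9.5);R=np.array([[np.cos(a),-np.sin(a)],[np.sin(a),np.cos(a)]])
for q in [(.075,.03),(.075,-.03),(0,.03),(0,-.03)]: 
    X=np.r_[R@q+[.4993,.3932],.042];print(px(c,X).round(1))
hsv=cv2.cvtColor(im,cv2.COLOR_BGR2HSV)
for r in (145,170,195,215,230): print(r,[ (x,tuple(int(v) for v in hsv[r,x])) for x in range(215,320,6)])
E
```

```text
[0.5026 0.3878 0.1534] [3.131 0.25  0.005]
[[236.7 125. ]]
[[308.5 124.6]]
[[240.4 211.4]]
[[307. 211.]]
145 [(215, (17, 124, 228)), (221, (17, 122, 230)), (227, (17, 126, 228)), (233, (12, 152, 87)), (239, (12, 155, 92)), (245, (14, 157, 86)), (251, (12, 143, 91)), (257, (13, 149, 94)), (263, (14, 161, 90)), (269, (14, 149, 82)), (275, (14, 154, 88)), (281, (14, 160, 86)), (287, (13, 157, 96)), (293, (13, 161, 92)), (299, (12, 148, 100)), (305, (16, 129, 97)), (311, (17, 125, 100)), (317, (15, 124, 101))]
170 [(215, (15, 127, 219)), (221, (15, 125, 221)), (227, (15, 129, 219)), (233, (12, 156, 80)), (239, (14, 163, 86)), (245, (14, 167, 84)), (251, (12, 152, 87)), (257, (14, 157, 91)), (263, (12, 158, 87)), (269, (14, 167, 90)), (275, (13, 147, 87)), (281, (13, 164, 84)), (287, (13, 153, 90)), (293, (14, 152, 92)), (299, (13, 156, 95)), (305, (16, 130, 114)), (311, (14, 123, 110)), (317, (17, 124, 109))]
195 [(215, (16, 128, 220)), (221, (16, 127, 219)), (227, (16, 129, 218)), (233, (15, 133, 144)), (239, (13, 150, 92)), (245, (13, 152, 87)), (251, (14, 171, 82)), (257, (14, 160, 91
[... 356 characters left out ...]
163, 89)), (251, (14, 159, 82)), (257, (14, 164, 87)), (263, (12, 155, 87)), (269, (13, 165, 88)), (275, (12, 160, 89)), (281, (14, 168, 112)), (287, (12, 149, 118)), (293, (13, 165, 181)), (299, (14, 162, 121)), (305, (17, 120, 104)), (311, (16, 125, 217)), (317, (16, 125, 213))]
230 [(215, (16, 123, 231)), (221, (17, 124, 229)), (227, (17, 123, 232)), (233, (17, 121, 234)), (239, (14, 152, 189)), (245, (13, 161, 187)), (251, (13, 164, 180)), (257, (14, 160, 190)), (263, (13, 159, 181)), (269, (13, 159, 186)), (275, (13, 159, 191)), (281, (13, 155, 176)), (287, (13, 158, 179)), (293, (14, 159, 188)), (299, (13, 159, 196)), (305, (16, 121, 110)), (311, (16, 128, 221)), (317, (16, 125, 220))]
```

View pics/w3.png

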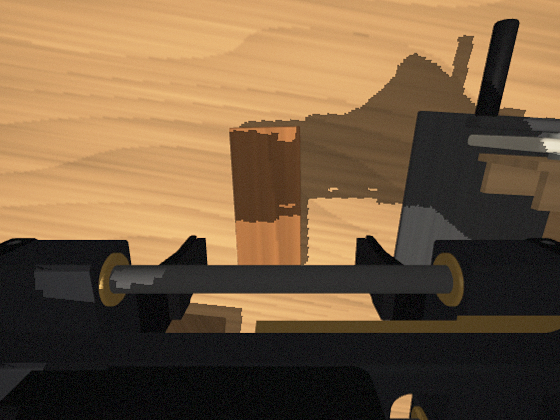

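```bash
python3 - <<'E'
from h import *
c=cam("wrist");im=cv2.imread("pics/w3.png");hsv=cv2.cvtColor(im,cv2.COLOR_BGR2HSV)
sat=cv2.GaussianBlur(hsv[:,:,1],(5,5),0).astype(float)
L=[];Rr=[]
for r in range(136,234,4):
    row=im[r].astype(float)
    m=(sat[r,215:320]>141); i=np.where(m)[0]
    L.append((215+i[0],r));Rr.append((215+i[-1]+1,r))
for E in(L,Rr):
    P=w(c,E,.042)[:,:2];f=np.polyfit(P[:,0],P[:,1],1);print(np.degrees(np.arctan(f[0])),np.polyval(f,.5),np.std(np.polyval(f,P[:,0])-P[:,1]))
print(w(c,[(230,130),(300,125)],.042))
s=ctrl.get_state();print(s["position"].round(4),s["tool_rot"].round(3))
E
```

```text
10.411596734240758 0.4291173167718014 0.00028666769695721503
10.881511717080455 0.36865699090874415 0.000295527791620732
[[0.56342983 0.44045173 0.042     ]
 [0.57678144 0.38314183 0.042     ]]
[0.5026 0.3879 0.1536] [3.132 0.25  0.005]
```

Request:
step_arm(commands=[{"travel": [-0.004, -0.011, 0.03], "turn": [0, 0, -1.5]}, {"travel": [-0.004, -0.011, 0.065], "turn": [0, 0, -1.5]}, {"travel": [-0.004, -0.011, 0.1], "turn": [0, 0, -1.5]}, {"travel": [-0.004, -0.011, 0.125], "turn": [0, 0, -1.5]}, {"travel": [-0.004, -0.011, 0.133], "turn": [0, 0, -1.5]}])

```text
time: 3.55
position: [0.4954, 0.3969, 0.0171]
tool_rot: [3.125, 0.292, -0.002]
ft_force: [-0.4, -0.3, -0.3]
grip_width: 0.997
grip_force: 0.0
```

Request:
step_arm(commands=[{"travel": [0, 0, 0], "turn": [0, 0, 0]}, {"travel": [0, 0, 0], "turn": [0, 0, 0]}, {"travel": [0, 0, 0], "turn": [0, 0, 0]}])

```text
time: 3.85
position: [0.4967, 0.3999, 0.0207]
tool_rot: [-3.126, -0.294, -0.005]
ft_force: [-0.9, 0.2, 0.1]
grip_width: 1.0
grip_force: 0.0
```

Request:
step_arm(commands=[{"travel": [0, 0, 0], "turn": [0, 0, 0]}, {"travel": [0, 0, 0], "turn": [0, 0, 0]}, {"travel": [0, 0, 0], "turn": [0, 0, 0]}, {"travel": [0, 0, 0], "turn": [0, 0, 0]}, {"travel": [0, 0, 0], "turn": [0, 0, 0]}], gripper=0.5, force=30)

```text
time: 4.35
position: [0.4955, 0.399, 0.0185]
tool_rot: [3.128, 0.294, -0.0]
ft_force: [-1.1, -0.3, 1.4]
grip_width: 0.687
grip_force: 30.0
```

Request:
step_arm(commands=[{"travel": [0, 0, 0], "turn": [0, 0, 0]}, {"travel": [0, 0, 0], "turn": [0, 0, 0]}])

```text
time: 4.55
position: [0.4955, 0.399, 0.0185]
tool_rot: [3.128, 0.294, -0.0]
ft_force: [-0.8, -0.8, 0.2]
grip_width: 0.687
grip_force: 30.0
```

Request:
step_arm(commands=[{"travel": [0, 0, -0.02], "turn": [0, 0, 0]}, {"travel": [0, 0, -0.05], "turn": [0, 0, 0]}, {"travel": [0, 0, -0.09], "turn": [0, 0, 0]}, {"travel": [0, 0, -0.13], "turn": [0, 0, 0]}, {"travel": [0, 0, -0.16], "turn": [0, 0, 0]}])

```text
time: 5.05
position: [0.4955, 0.3994, 0.1804]
tool_rot: [-3.127, -0.295, -0.001]
ft_force: [1.1, 0.6, -3.6]
grip_width: 0.687
grip_force: 30.0
```

Request:
step_arm(commands=[{"travel": [-0.01, 0.025, -0.02], "turn": [0, 0, 1]}, {"travel": [-0.02, 0.055, -0.04], "turn": [0, 0, 2]}, {"travel": [-0.03, 0.085, -0.06], "turn": [0, 0, 4]}, {"travel": [-0.035, 0.104, -0.07], "turn": [0, 0, 5]}, {"travel": [-0.035, 0.104, -0.07], "turn": [0, 0, 5]}])

```text
time: 5.55
position: [0.4819, 0.287, 0.2494]
tool_rot: [3.135, 0.149, 0.004]
ft_force: [-0.9, 0.3, -2.9]
grip_width: 0.687
grip_force: 30.0
```

Request:
step_arm(commands=[{"travel": [0, 0, 0], "turn": [0, 0, 0]}, {"travel": [0, 0, 0], "turn": [0, 0, 0]}, {"travel": [0, 0, 0], "turn": [0, 0, 0]}, {"travel": [0, 0, 0], "turn": [0, 0, 0]}])

```text
time: 5.95
position: [0.48, 0.2913, 0.2478]
tool_rot: [-3.137, -0.161, 0.002]
ft_force: [0.5, -0.4, -3.5]
grip_width: 0.686
grip_force: 30.0
```

```bash
python3 - <<'E'
from h import *
s=ctrl.get_state();print(s["position"].round(4),s["tool_rot"].round(3),s["grip_width"])
im=ctrl.get_image("wrist")[:,:,::-1];cv2.imwrite("pics/w4.png",im)
cv2.imwrite("pics/w4z.png",cv2.resize(im[0:250,180:450],None,fx=2.4,fy=2.4,interpolation=cv2.INTER_CUBIC))
E
```

```text
[0.48   0.2913 0.2478] [-3.137e+00 -1.610e-01  2.000e-03] 0.685780391034357
```

View pics/w4z.png

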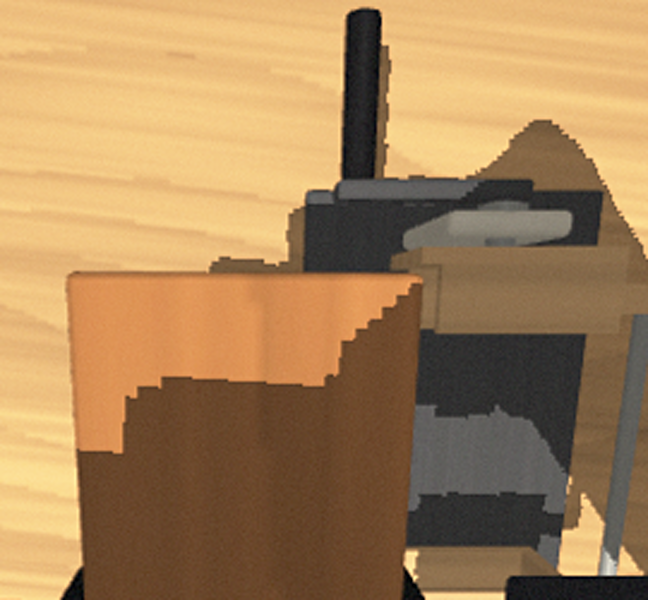

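The zoomed wrist view shows the crank grip at crop (345–382, 10–180), the base's far corners at (305,192) and (603,192), the tie rod from (641,318) to (608,575), and the held lid's front edge at (67–421, 273).

```bash
python3 - <<'E'
from h import *
c=cam("wrist");z=lambda L:np.array(L)/2.4+[180,0]
f=lambda n,L,h:print(n,w(c,z(L),h)[:,:2].round(4).tolist())
f("grip out L,R",[(346,14),(382,14)],.08);f("grip in L,R",[(343,170),(377,170)],.08)
f("base far corners",[(305,192),(603,192),(562,560)],.008)
f("rod",[(641,318),(608,575)],.08)
f("lid front",[(67,275),(421,278)],.2713)
f("posttop",[(440,211),(572,211)],.092)
a=np.radians(5.7);R=np.array([[np.cos(a),-np.sin(a)],[np.sin(a),np.cos(a)]])
C=np.array([.497,.1805])
for n,q in dict(grip_end=(.176,.06),base=(.12,.075),base2=(.12,-.075),rod=(.06,-.064),post=(.101,0)).items(): print(n,(C+R@q).round(4))
print(w(c,z([(250,300)]),.27))
E
```

```text
grip out L,R [[0.6614, 0.2692], [0.6628, 0.2554]]
grip in L,R [[0.6064, 0.2626], [0.6079, 0.2489]]
base far corners [[0.6069, 0.272], [0.6221, 0.1236], [0.4276, 0.101]]
rod [[0.5618, 0.1281], [0.4456, 0.1145]]
lid front [[0.5529, 0.3274], [0.5584, 0.2689]]
posttop [[0.5935, 0.2238], [0.5988, 0.1719]]
grip_end [0.6662 0.2577]
base [0.609 0.267]
base2 [0.6239 0.1178]
rod [0.5631 0.1228]
post [0.5975 0.1905]
[[0.55199395 0.29675723 0.27      ]]
```

Request:
step_arm(commands=[{"travel": [0.002, 0.023, 0.03], "turn": [0, 0, -0.6]}, {"travel": [0.002, 0.023, 0.07], "turn": [0, 0, -0.6]}, {"travel": [0.002, 0.023, 0.11], "turn": [0, 0, -0.6]}, {"travel": [0.002, 0.023, 0.15], "turn": [0, 0, -0.6]}, {"travel": [0.002, 0.023, 0.17], "turn": [0, 0, -0.6]}])

```text
time: 6.5
position: [0.4827, 0.2666, 0.0747]
tool_rot: [3.135, 0.175, -0.008]
ft_force: [-0.2, -0.5, -3.4]
grip_width: 0.687
grip_force: 30.0
```

Request:
step_arm(commands=[{"travel": [0, 0, 0], "turn": [0, 0, 0]}, {"travel": [0, 0, 0], "turn": [0, 0, 0]}, {"travel": [0, 0, 0], "turn": [0, 0, 0]}, {"travel": [0, 0, 0], "turn": [0, 0, 0]}])

```text
time: 6.9
position: [0.486, 0.2684, 0.0802]
tool_rot: [-3.136, -0.174, -0.005]
ft_force: [0.1, -0.3, -2.3]
grip_width: 0.691
grip_force: 30.0
```

```bash
python3 - <<'E'
from h import *
s=ctrl.get_state();print(s["position"].round(4),s["tool_rot"].round(3),s["joint_positions"].round(2))
im=ctrl.get_image("wrist")[:,:,::-1]
cv2.imwrite("pics/w5z.png",cv2.resize(im[0:250,180:450],None,fx=2.4,fy=2.4,interpolation=cv2.INTER_CUBIC))
E
```

```text
[0.486  0.2684 0.0802] [-3.136 -0.174 -0.005] [ 0.2   0.38 -0.88  1.84  0.34  1.07 -2.27]
```

View pics/w5z.png

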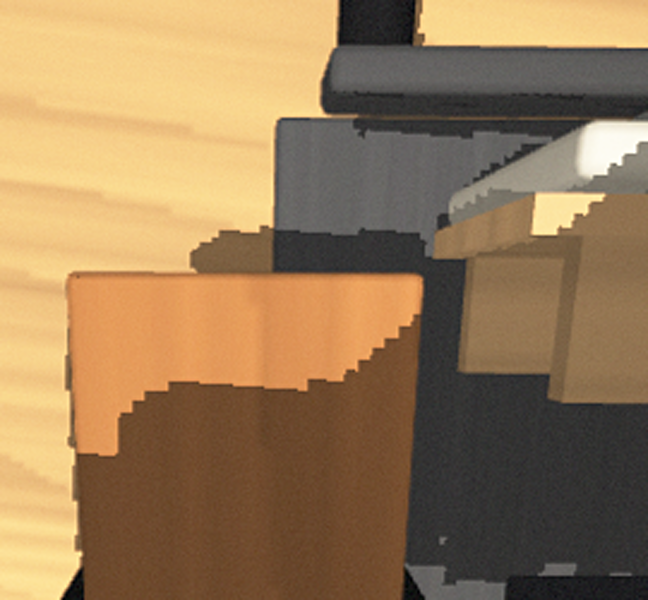

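The lid's front edge is at crop row 273. The roof prong spans rows ~238 (far edge) to ~403 (near edge), so I'll check the x alignment in the pocket frame.

```bash
python3 - <<'E'
from h import *
c=cam("wrist");z=lambda L:np.array(L)/2.4+[180,0]
a=np.radians(6.5);R=np.array([[np.cos(a),-np.sin(a)],[np.sin(a),np.cos(a)]]);C=np.array([.4945,.1842])
f=lambda n,L,h:print(n,((w(c,z(L),h)[:,:2]-C)@R).round(4).tolist())
f("bin front",[(67,274),(421,274)],.1037)
f("roof far/near top",[(600,236),(600,404)],.110)
f("prong tip",[(466,258),(461,373),(548,400),(578,238)],.110)
f("floor prong tip",[(466,258),(461,373)],.056)
f("base corner",[(277,119)],.008)
f("crank arm",[(333,46),(325,112),(338,0),(415,0)],.08)
s=ctrl.get_state();print((s["position"][:2]-C)@R)
E
```

```text
bin front [[0.0771, 0.1129], [0.077, 0.0542]]
roof far/near top [[0.0823, 0.0283], [0.0562, 0.025]]
prong tip [[0.0791, 0.0489], [0.0613, 0.0483], [0.0569, 0.0336], [0.0821, 0.0317]]
floor prong tip [[0.0822, 0.0329], [0.0563, 0.032]]
base corner [[0.1217, 0.0741]]
crank arm [[0.1177, 0.0672], [0.1068, 0.0683], [0.125, 0.0665], [0.125, 0.0527]]
[0.00091461 0.08446142]
```

Request:
step_arm(commands=[{"travel": [0, 0, 0.003], "turn": [0, 0, 0]}, {"travel": [0, 0, 0.003], "turn": [0, 0, 0]}, {"travel": [0, 0.01, 0.003], "turn": [0, 0, 0]}, {"travel": [0, 0.02, 0.003], "turn": [0, 0, 0]}, {"travel": [0, 0.03, 0.003], "turn": [0, 0, 0]}])

```text
time: 7.45
position: [0.4884, 0.2364, 0.0754]
tool_rot: [3.136, 0.173, -0.0]
ft_force: [0.5, 0.1, -3.4]
grip_width: 0.689
grip_force: 30.0
```

Request:
step_arm(commands=[{"travel": [0, 0.005, 0], "turn": [0, 0, 0]}, {"travel": [0, 0.01, 0], "turn": [0, 0, 0]}, {"travel": [0, 0.015, 0], "turn": [0, 0, 0]}, {"travel": [0, 0.02, 0], "turn": [0, 0, 0]}, {"travel": [0, 0.025, 0], "turn": [0, 0, 0]}])

```text
time: 7.95
position: [0.4909, 0.2128, 0.0756]
tool_rot: [-3.137, -0.175, -0.0]
ft_force: [0.2, 0.7, -2.9]
grip_width: 0.688
grip_force: 30.0
```

Request:
step_arm(commands=[{"travel": [0, 0, 0], "turn": [0, 0, 0]}, {"travel": [0, 0, 0], "turn": [0, 0, 0]}, {"travel": [0, 0, 0], "turn": [0, 0, 0]}])

```text
time: 8.25
position: [0.4909, 0.2135, 0.0756]
tool_rot: [-3.136, -0.175, -0.0]
ft_force: [0.2, 0.4, -3.2]
grip_width: 0.687
grip_force: 30.0
```

Request:
step_arm(commands=[{"travel": [0, 0.005, -0.001], "turn": [0, 0, 0]}, {"travel": [0, 0.01, -0.001], "turn": [0, 0, 0]}, {"travel": [0, 0.015, -0.001], "turn": [0, 0, 0]}, {"travel": [0, 0.021, -0.001], "turn": [0, 0, 0]}, {"travel": [0, 0.027, -0.001], "turn": [0, 0, 0]}])

```text
time: 8.75
position: [0.4941, 0.1855, 0.0765]
tool_rot: [3.137, 0.174, -0.0]
ft_force: [0.1, 0.4, -3.9]
grip_width: 0.691
grip_force: 30.0
```

Request:
step_arm(commands=[{"travel": [0, 0, 0], "turn": [0, 0, 0]}, {"travel": [0, 0, 0], "turn": [0, 0, 0]}, {"travel": [0, 0, 0], "turn": [0, 0, 0]}])

```text
time: 9.05
position: [0.4939, 0.1865, 0.0766]
tool_rot: [-3.137, -0.175, -0.0]
ft_force: [-0.6, -0.4, -3.0]
grip_width: 0.689
grip_force: 30.0
```

```bash
python3 - <<'E'
from h import *
s=ctrl.get_state();print(s["position"].round(4),s["tool_rot"].round(3),s["ft_force"].round(1))
im=ctrl.get_image("wrist")[:,:,::-1]
cv2.imwrite("pics/w6z.png",cv2.resize(im[0:250,180:450],None,fx=2.4,fy=2.4,interpolation=cv2.INTER_CUBIC))
E
```

```text
[0.4939 0.1865 0.0766] [-3.137 -0.175 -0.   ] [-0.6 -0.4 -3. ]
```

View pics/w6z.png

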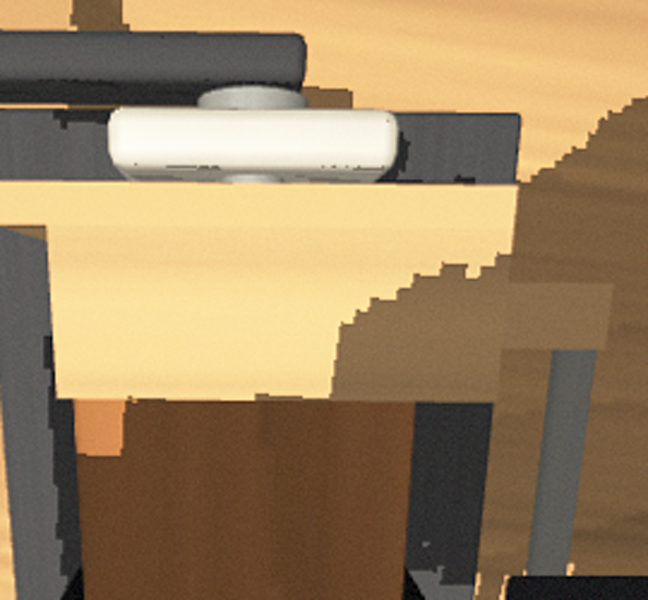

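The bin is inside the pocket: the lid is seen at crop cols 75–413 under the roof prong, centred on the post at (253,145).

Request:
step_arm(commands=[{"travel": [0, 0, 0.002], "turn": [0, 0, 0]}, {"travel": [0, 0, 0.002], "turn": [0, 0, 0]}, {"travel": [0, 0, 0.002], "turn": [0, 0, 0]}])

```text
time: 9.4
position: [0.494, 0.1864, 0.0745]
tool_rot: [-3.137, -0.175, -0.0]
ft_force: [-0.3, -0.2, -1.8]
grip_width: 0.691
grip_force: 30.0
```

Request:
step_arm(commands=[{"travel": [0, 0, 0], "turn": [0, 0, 0]}, {"travel": [0, 0, 0], "turn": [0, 0, 0]}, {"travel": [0, 0, 0], "turn": [0, 0, 0]}, {"travel": [0, 0, 0], "turn": [0, 0, 0]}], gripper=0.83)

```text
time: 9.8
position: [0.4941, 0.1862, 0.0747]
tool_rot: [3.137, 0.174, 0.001]
ft_force: [0.9, 0.4, 0.4]
grip_width: 0.823
grip_force: 0.0
```

Request:
step_arm(commands=[{"travel": [0, 0, -0.02], "turn": [0, 0, 0]}, {"travel": [0, 0, -0.05], "turn": [0, 0, 0]}, {"travel": [0, 0, -0.09], "turn": [0, 0, 0]}, {"travel": [0, 0, -0.13], "turn": [0, 0, 0]}, {"travel": [0, 0, -0.15], "turn": [0, 0, 0]}])

```text
time: 10.3
position: [0.4952, 0.1871, 0.2282]
tool_rot: [-3.136, -0.175, -0.008]
ft_force: [0.1, 0.4, -0.7]
grip_width: 0.832
grip_force: 0.0
```

Request:
step_arm(commands=[{"travel": [0.02, 0, 0], "turn": [0, 0, 0]}, {"travel": [0.04, 0, 0], "turn": [0, 0, 0]}, {"travel": [0.04, 0, 0], "turn": [0, 0, 0]}, {"travel": [0.04, 0, 0], "turn": [0, 0, 0]}, {"travel": [0.04, 0, 0], "turn": [0, 0, 0]}])

```text
time: 10.8
position: [0.5327, 0.1909, 0.2243]
tool_rot: [3.136, 0.176, -0.002]
ft_force: [0.2, 0.3, -0.3]
grip_width: 0.83
grip_force: 0.0
```

```bash
python3 - <<'E'
from h import *
s=ctrl.get_state();print(s["position"].round(4),s["tool_rot"].round(3),s["ft_force"].round(1))
im=ctrl.get_image("wrist")[:,:,::-1];cv2.imwrite("pics/w7.png",im)
c=cam("wrist");a=np.radians(6.5);R=np.array([[np.cos(a),-np.sin(a)],[np.sin(a),np.cos(a)]]);C=np.array([.4955,.1855])
print(px(c,np.r_[C+R@[.146,.06],.08]),px(c,np.r_[C+R@[.176,.06],.08]))
E
```

```text
[0.5327 0.1909 0.2243] [ 3.136e+00  1.760e-01 -2.000e-03] [ 0.2  0.3 -0.3]
[[215.26909681  83.66219141]] [[213.26842515  47.16647559]]
```

View pics/w7.png

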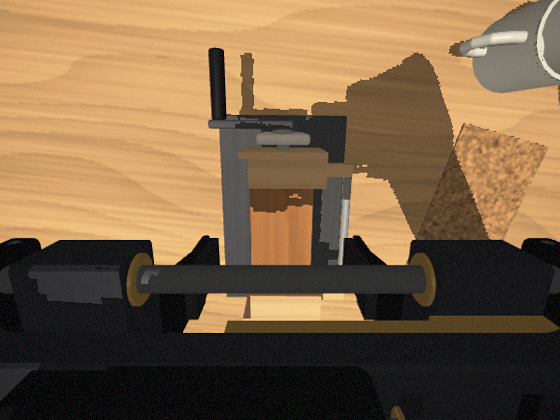

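The wrist picture shows the bin under the roof prong at (280,230), the crank grip from (216,49) to (219,118), and the mat at right with corners (465,123) and (548,147).

Request:
step_arm(commands=[{"travel": [0.027, -0.014, 0.02], "turn": [0, 0, 0]}, {"travel": [0.055, -0.028, 0.042], "turn": [0, 0, 0]}, {"travel": [0.083, -0.042, 0.063], "turn": [0, 0, 0]}, {"travel": [0.11, -0.057, 0.084], "turn": [0, 0, 0]}, {"travel": [0.11, -0.057, 0.084], "turn": [0, 0, 0]}], gripper=0.5)

```text
time: 11.35
position: [0.636, 0.2606, 0.1356]
tool_rot: [-3.136, -0.176, 0.01]
ft_force: [-0.6, -0.7, 0.4]
grip_width: 0.525
grip_force: 0.0
```

Request:
step_arm(commands=[{"travel": [0, 0, 0], "turn": [0, 0, 0]}, {"travel": [0, 0, 0], "turn": [0, 0, 0]}, {"travel": [0, 0, 0], "turn": [0, 0, 0]}, {"travel": [0, 0, 0], "turn": [0, 0, 0]}])

```text
time: 11.75
position: [0.6369, 0.2589, 0.1421]
tool_rot: [3.136, 0.173, 0.004]
ft_force: [0.7, -0.0, -0.5]
grip_width: 0.503
grip_force: 0.0
```

```bash
python3 - <<'E'
from h import *
s=ctrl.get_state();print(s["position"].round(4),s["tool_rot"].round(3),s["grip_width"],s["joint_positions"].round(2))
im=ctrl.get_image("wrist")[:,:,::-1];cv2.imwrite("pics/w8.png",im)
c=cam("wrist");g=cv2.cvtColor(im,cv2.COLOR_BGR2GRAY)
for r in(140,160,180,200,215,225):
    i=np.where(g[r,180:380]<45)[0]+180
    if len(i):
        P=w(c,[(i[0],r),(i[-1]+1,r)],.08);print(r,i[0],i[-1],P[:,:2].round(4).tolist())
print(px(c,[.634,.2596,.08]))
E
```

```text
[0.6369 0.2589 0.1421] [3.136 0.173 0.004] 0.5032493996446477 [ 0.15  0.59 -0.82  1.44  0.44  1.3  -2.17]
200 270 288 [[0.656, 0.2684], [0.6575, 0.2548]]
215 270 287 [[0.6448, 0.2673], [0.6462, 0.2542]]
225 270 287 [[0.6371, 0.2665], [0.6386, 0.2533]]
[[278.81893648 229.92456162]]
```

Request:
step_arm(commands=[{"travel": [0, -0.001, 0.02], "turn": [0, 0, 0]}, {"travel": [0, -0.001, 0.04], "turn": [0, 0, 0]}, {"travel": [0, -0.001, 0.06], "turn": [0, 0, 0]}, {"travel": [0, -0.001, 0.067], "turn": [0, 0, 0]}, {"travel": [0, -0.001, 0.067], "turn": [0, 0, 0]}])

```text
time: 12.3
position: [0.636, 0.2598, 0.0728]
tool_rot: [3.136, 0.174, -0.002]
ft_force: [1.2, 0.1, 0.3]
grip_width: 0.5
grip_force: 0.0
```

Request:
step_arm(commands=[{"travel": [0, 0, 0], "turn": [0, 0, 0]}, {"travel": [0, 0, 0], "turn": [0, 0, 0]}, {"travel": [0, 0, 0], "turn": [0, 0, 0]}])

```text
time: 12.6
position: [0.6371, 0.2608, 0.0747]
tool_rot: [-3.136, -0.174, -0.003]
ft_force: [-0.1, -0.4, 1.0]
grip_width: 0.5
grip_force: 0.0
```

Request:
step_arm(commands=[{"travel": [0, 0, 0], "turn": [0, 0, 0]}, {"travel": [0, 0, 0], "turn": [0, 0, 0]}, {"travel": [0, 0, 0], "turn": [0, 0, 0]}, {"travel": [0, 0, 0], "turn": [0, 0, 0]}, {"travel": [0, 0, 0], "turn": [0, 0, 0]}], gripper=0.1, force=20)

```text
time: 13.1
position: [0.6366, 0.2607, 0.0735]
tool_rot: [-3.136, -0.174, 0.0]
ft_force: [-0.1, -0.5, -0.3]
grip_width: 0.153
grip_force: 20.1
```

Request:
step_arm(commands=[{"travel": [0, 0.0005, -0.0075], "turn": [0, 0, 0]}, {"travel": [0, 0.0019, -0.0149], "turn": [0, 0, 0]}, {"travel": [0, 0.0042, -0.0221], "turn": [0, 0, 0]}, {"travel": [0, 0.0074, -0.0289], "turn": [0, 0, 0]}, {"travel": [0, 0.0115, -0.0353], "turn": [0, 0, 0]}])

```text
time: 13.6
position: [0.6375, 0.2509, 0.11]
tool_rot: [-3.134, -0.176, -0.001]
ft_force: [1.5, 5.9, -3.7]
grip_width: 0.149
grip_force: 20.0
```

Request:
step_arm(commands=[{"travel": [0, 0.0048, -0.0058], "turn": [0, 0, 0]}, {"travel": [0, 0.0103, -0.0109], "turn": [0, 0, 0]}, {"travel": [0, 0.0164, -0.0154], "turn": [0, 0, 0]}, {"travel": [0, 0.023, -0.019], "turn": [0, 0, 0]}, {"travel": [0, 0.03, -0.0218], "turn": [0, 0, 0]}])

```text
time: 14.1
position: [0.6401, 0.2263, 0.1349]
tool_rot: [-3.126, -0.181, -0.004]
ft_force: [-2.4, 11.6, 7.2]
grip_width: 0.154
grip_force: 20.0
```

Request:
step_arm(commands=[{"travel": [0, 0, 0], "turn": [0, 0, 0]}])

```text
time: 14.2
position: [0.6403, 0.2251, 0.1356]
tool_rot: [-3.128, -0.179, -0.004]
ft_force: [-2.8, 8.5, 9.7]
grip_width: 0.152
grip_force: 20.0
```

Request:
step_arm(commands=[{"travel": [0, 0.0073, -0.0018], "turn": [0, 0, 0]}, {"travel": [0, 0.0147, -0.0028], "turn": [0, 0, 0]}, {"travel": [0, 0.0223, -0.0028], "turn": [0, 0, 0]}, {"travel": [0, 0.0297, -0.0018], "turn": [0, 0, 0]}, {"travel": [0, 0.037, 0], "turn": [0, 0, 0]}])

```text
time: 14.7
position: [0.6444, 0.1865, 0.1356]
tool_rot: [-3.132, -0.179, -0.003]
ft_force: [-5.5, 5.2, 8.6]
grip_width: 0.15
grip_force: 20.0
```

Request:
step_arm(commands=[{"travel": [0, 0, 0], "turn": [0, 0, 0]}])

```text
time: 14.8
position: [0.6447, 0.1838, 0.1345]
tool_rot: [-3.135, -0.175, -0.001]
ft_force: [-5.1, 3.0, 9.9]
grip_width: 0.154
grip_force: 20.0
```

Request:
step_arm(commands=[{"travel": [0, 0.007, 0.0028], "turn": [0, 0, 0]}, {"travel": [0, 0.0136, 0.0064], "turn": [0, 0, 0]}, {"travel": [0, 0.0197, 0.0109], "turn": [0, 0, 0]}, {"travel": [0, 0.0252, 0.016], "turn": [0, 0, 0]}, {"travel": [0, 0.03, 0.0218], "turn": [0, 0, 0]}])

```text
time: 15.3
position: [0.6476, 0.1551, 0.1117]
tool_rot: [-3.134, -0.177, 0.0]
ft_force: [-4.0, 5.0, 4.7]
grip_width: 0.148
grip_force: 20.1
```

Request:
step_arm(commands=[{"travel": [0, 0.0041, 0.0064], "turn": [0, 0, 0]}, {"travel": [0, 0.0073, 0.0132], "turn": [0, 0, 0]}, {"travel": [0, 0.0096, 0.0204], "turn": [0, 0, 0]}, {"travel": [0, 0.011, 0.0278], "turn": [0, 0, 0]}, {"travel": [0, 0.0115, 0.0353], "turn": [0, 0, 0]}])

```text
time: 15.8
position: [0.6491, 0.1417, 0.0758]
tool_rot: [3.136, 0.175, -0.002]
ft_force: [-3.9, 2.2, 6.6]
grip_width: 0.145
grip_force: 19.5
```

Request:
step_arm(commands=[{"travel": [0, 0, 0.001], "turn": [0, 0, 0]}, {"travel": [0, 0, 0.002], "turn": [0, 0, 0]}, {"travel": [0, 0, 0.002], "turn": [0, 0, 0]}])

```text
time: 16.1
position: [0.6491, 0.1414, 0.0733]
tool_rot: [3.136, 0.175, -0.002]
ft_force: [-4.6, 2.9, 4.4]
grip_width: 0.138
grip_force: 19.5
```

Request:
step_arm(commands=[{"travel": [0, 0, 0.002], "turn": [0, 0, 0]}, {"travel": [0, 0, 0.004], "turn": [0, 0, 0]}, {"travel": [0, 0, 0.004], "turn": [0, 0, 0]}])

```text
time: 16.4
position: [0.6491, 0.1412, 0.0689]
tool_rot: [3.136, 0.174, -0.002]
ft_force: [-4.7, 1.8, 5.0]
grip_width: 0.14
grip_force: 19.6
```

Request:
step_arm(commands=[{"travel": [0, 0, -0.004], "turn": [0, 0, 0]}, {"travel": [0, 0, -0.004], "turn": [0, 0, 0]}, {"travel": [0, 0, -0.004], "turn": [0, 0, 0]}], gripper=0.4)

```text
time: 16.7
position: [0.6505, 0.1401, 0.0719]
tool_rot: [3.136, 0.173, 0.002]
ft_force: [-0.1, -0.6, 0.2]
grip_width: 0.327
grip_force: 0.0
```

Request:
step_arm(commands=[{"travel": [-0.005, 0, -0.04], "turn": [0, 0, 0]}, {"travel": [-0.01, 0, -0.08], "turn": [0, 0, 0]}, {"travel": [-0.04, 0, -0.12], "turn": [0, 0, 0]}, {"travel": [-0.08, 0, -0.15], "turn": [0, 0, 0]}, {"travel": [-0.11, 0, -0.17], "turn": [0, 0, 0]}])

```text
time: 17.2
position: [0.5397, 0.1293, 0.2437]
tool_rot: [3.136, 0.175, 0.003]
ft_force: [0.3, -0.4, 1.1]
grip_width: 0.4
grip_force: 0.0
```

Request:
step_arm(commands=[{"travel": [0, 0, 0], "turn": [0, 0, 0]}, {"travel": [0, 0, 0], "turn": [0, 0, 0]}, {"travel": [0, 0, 0], "turn": [0, 0, 0]}, {"travel": [0, 0, 0], "turn": [0, 0, 0]}])

```text
time: 17.6
position: [0.5409, 0.1285, 0.2403]
tool_rot: [-3.136, -0.173, 0.003]
ft_force: [0.2, -0.4, -0.7]
grip_width: 0.403
grip_force: 0.0
```

```bash
python3 - <<'E'
from h import *
s=ctrl.get_state();print(s["position"].round(4),s["tool_rot"].round(3),s["ft_force"].round(1))
np.savez("w9.npz",p=s["position"],r=s["tool_rot"])
im=ctrl.get_image("wrist")[:,:,::-1]
cv2.imwrite("pics/w9z.png",cv2.resize(im[0:250,150:550],None,fx=2,fy=2,interpolation=cv2.INTER_CUBIC))
E
```

```text
[0.5409 0.1285 0.2403] [-3.136e+00 -1.730e-01  3.000e-03] [ 0.2 -0.4 -0.7]
```

View pics/w9z.png

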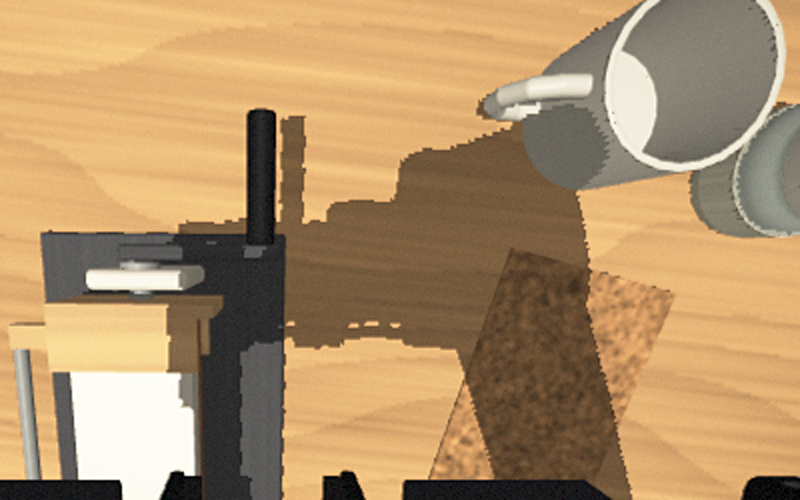

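The cradle is turned over: the white bin bottom is visible at crop (70–198, 372+) and the crank grip is on the mat side at (261,110–240). The mat's far corners are at (511,248) and (675,292), and its left edge runs down to (430,478).

```bash
python3 - <<'E'
from h import *
c=cam("wrist");z=lambda L:np.array(L)/2+[150,0]
m=w(c,z([(511,248),(675,292),(430,478)]),.003)[:,:2];print("mat",m.round(4).tolist(),np.linalg.norm(m[1]-m[0]))
u=(m[0]-m[2])/np.linalg.norm(m[0]-m[2]);print("yaw edge",np.degrees(np.arctan2(u[1],u[0])))
v=(m[0]-m[1])/np.linalg.norm(m[0]-m[1]);print("yaw far",np.degrees(np.arctan2(-v[0],v[1])))
print("mat centre",((m[0]+m[1])/2-.1*u).round(4))
print("bin",w(c,z([(68,375),(76,478),(199,478),(198,410)]),.098)[:,:2].round(4).tolist())
print("grip",w(c,z([(247,118),(275,118),(247,235),(275,235)]),.08)[:,:2].round(4).tolist())
print("base",w(c,z([(40,233),(285,235)]),.008)[:,:2].round(4).tolist())
E
```

```text
mat [[0.6304, -0.0167], [0.6157, -0.1254], [0.475, 0.0049]] 0.1096257261844671
yaw edge -7.922552069308643
yaw far -7.742200473684607
mat centre [ 0.524  -0.0573]
bin [[0.5425, 0.2248], [0.4885, 0.2193], [0.4956, 0.156], [0.5319, 0.1596]]
grip [[0.6709, 0.1499], [0.6723, 0.1369], [0.6185, 0.1444], [0.6201, 0.1307]]
base [[0.6071, 0.2714], [0.6225, 0.1234]]
```

Request:
step_arm(commands=[{"travel": [-0.02, -0.032, 0.02], "turn": [0, 0, 0]}, {"travel": [-0.039, -0.064, 0.04], "turn": [0, 0, 0]}, {"travel": [-0.039, -0.064, 0.04], "turn": [0, 0, 0]}, {"travel": [-0.039, -0.064, 0.04], "turn": [0, 0, 0]}, {"travel": [-0.039, -0.064, 0.04], "turn": [0, 0, 0]}], gripper=0.85)

```text
time: 18.15
position: [0.4956, 0.1877, 0.2015]
tool_rot: [-3.137, -0.173, 0.0]
ft_force: [0.3, -0.5, 0.2]
grip_width: 0.768
grip_force: 0.0
```

Request:
step_arm(commands=[{"travel": [0, 0, 0], "turn": [0, 0, 0]}, {"travel": [0, 0, 0], "turn": [0, 0, 0]}])

```text
time: 18.35
position: [0.4955, 0.1876, 0.2017]
tool_rot: [-3.137, -0.172, -0.0]
ft_force: [0.1, -0.1, -0.1]
grip_width: 0.84
grip_force: 0.0
```

```bash
python3 - <<'E'
from h import *
s=ctrl.get_state();print(s["position"].round(4),s["tool_rot"].round(3),s["grip_width"])
im=ctrl.get_image("wrist")[:,:,::-1];cv2.imwrite("pics/w10.png",im)
c=cam("wrist");hsv=cv2.cvtColor(im,cv2.COLOR_BGR2HSV)
for r in(170,185,200,215,225):
    i=np.where((hsv[r,200:360,1]<45)&(hsv[r,200:360,2]>90))[0]+200
    if len(i): print(r,i[0],i[-1],w(c,[(i[0],r),(i[-1]+1,r)],.098)[:,:2].round(4).tolist(), hsv[r,i[0]-4:i[0]+2].tolist(),hsv[r,i[-1]:i[-1]+5].tolist())
E
```

```text
[0.4955 0.1876 0.2017] [-3.137 -0.172 -0.   ] 0.8396101542936588
170 209 314 [[0.5241, 0.2513], [0.534, 0.1626]] [[16, 129, 214], [16, 129, 212], [15, 133, 217], [15, 54, 165], [26, 12, 165], [28, 17, 176]] [[18, 33, 130], [34, 26, 77], [30, 11, 45], [0, 0, 39], [165, 13, 40]]
185 210 314 [[0.5114, 0.2498], [0.5212, 0.1608]] [[16, 120, 229], [17, 123, 228], [17, 132, 232], [16, 49, 176], [34, 11, 162], [19, 20, 180]] [[24, 32, 111], [12, 24, 54], [30, 6, 43], [45, 13, 38], [60, 6, 42]]
200 210 313 [[0.4982, 0.2492], [0.5081, 0.1598]] [[17, 126, 223], [16, 125, 224], [16, 126, 225], [16, 127, 205], [20, 36, 164], [27, 14, 168]] [[18, 34, 128], [22, 36, 77], [23, 24, 42], [130, 17, 46], [130, 18, 42]]
215 211 313 [[0.4847, 0.2477], [0.4947, 0.1579]] [[17, 118, 235], [17, 122, 235], [17, 125, 237], [16, 124, 222], [18, 42, 171], [26, 12, 168]] [[24, 36, 105], [20, 26, 59], [80, 19, 40], [150, 21, 36], [70, 18, 43]]
225 212 313 [[0.4756, 0.2464], [0.4855, 0.1566]] [[17, 125, 224], [16, 121, 227], [16, 132, 226], [16, 79, 178], [20, 18, 166], [35, 16, 176]] [[19, 36, 158], [23, 43, 48], [150, 13, 39], [128, 22, 46], [0, 12, 41]]
```

Request:
step_arm(commands=[{"travel": [0, -0.001, 0.04], "turn": [0, 0, 0]}, {"travel": [0, -0.001, 0.075], "turn": [0, 0, 0]}, {"travel": [0, -0.001, 0.1], "turn": [0, 0, 0]}, {"travel": [0, -0.001, 0.12], "turn": [0, 0, 0]}, {"travel": [0, -0.001, 0.13], "turn": [0, 0, 0]}])

```text
time: 18.9
position: [0.4938, 0.1885, 0.0698]
tool_rot: [3.136, 0.173, -0.004]
ft_force: [0.3, 0.5, 0.4]
grip_width: 0.85
grip_force: 0.0
```

Request:
step_arm(commands=[{"travel": [0, 0, 0], "turn": [0, 0, 0]}, {"travel": [0, 0, 0], "turn": [0, 0, 0]}, {"travel": [0, 0, 0], "turn": [0, 0, 0]}])

```text
time: 19.2
position: [0.4956, 0.1896, 0.0728]
tool_rot: [-3.137, -0.174, -0.004]
ft_force: [-0.8, 0.5, -0.4]
grip_width: 0.849
grip_force: 0.0
```

Request:
step_arm(commands=[{"travel": [0, 0, 0], "turn": [0, 0, 0]}, {"travel": [0, 0, 0], "turn": [0, 0, 0]}, {"travel": [0, 0, 0], "turn": [0, 0, 0]}, {"travel": [0, 0, 0], "turn": [0, 0, 0]}, {"travel": [0, 0, 0], "turn": [0, 0, 0]}], gripper=0.5, force=30)

```text
time: 19.7
position: [0.4951, 0.1886, 0.072]
tool_rot: [3.135, 0.173, 0.001]
ft_force: [-0.7, -3.1, 5.2]
grip_width: 0.686
grip_force: 30.0
```

Request:
step_arm(commands=[{"travel": [0, 0, -0.002], "turn": [0, 0, 0]}, {"travel": [0, 0, -0.003], "turn": [0, 0, 0]}, {"travel": [0, 0, -0.003], "turn": [0, 0, 0]}, {"travel": [0, 0, -0.003], "turn": [0, 0, 0]}])

```text
time: 20.1
position: [0.4941, 0.1885, 0.0739]
tool_rot: [3.136, 0.174, -0.002]
ft_force: [0.2, -2.9, -3.5]
grip_width: 0.687
grip_force: 29.9
```

Request:
step_arm(commands=[{"travel": [0, 0.005, 0], "turn": [0, 0, 0]}, {"travel": [0, 0.011, 0], "turn": [0, 0, 0]}, {"travel": [0, 0.018, 0], "turn": [0, 0, 0]}, {"travel": [0, 0.025, 0], "turn": [0, 0, 0]}, {"travel": [0, 0.032, 0], "turn": [0, 0, 0]}])

```text
time: 20.6
position: [0.4983, 0.1569, 0.0746]
tool_rot: [-3.137, -0.174, -0.0]
ft_force: [0.9, -0.1, -2.6]
grip_width: 0.69
grip_force: 29.9
```

Request:
step_arm(commands=[{"travel": [0, 0.01, 0], "turn": [0, 0, 0]}, {"travel": [0, 0.02, 0], "turn": [0, 0, 0]}, {"travel": [0, 0.03, 0], "turn": [0, 0, 0]}, {"travel": [0, 0.042, 0], "turn": [0, 0, 0]}, {"travel": [0, 0.053, 0], "turn": [0, 0, 0]}])

```text
time: 21.1
position: [0.5041, 0.1035, 0.0745]
tool_rot: [3.137, 0.174, -0.0]
ft_force: [-1.2, -0.8, -2.8]
grip_width: 0.686
grip_force: 29.9
```

Request:
step_arm(commands=[{"travel": [0, 0, -0.02], "turn": [0, 0, 0]}, {"travel": [0, 0, -0.05], "turn": [0, 0, 0]}, {"travel": [0, 0, -0.08], "turn": [0, 0, 0]}, {"travel": [0, 0, -0.08], "turn": [0, 0, 0]}, {"travel": [0, 0, -0.08], "turn": [0, 0, 0]}])

```text
time: 21.6
position: [0.5043, 0.1041, 0.1546]
tool_rot: [3.136, 0.173, 0.001]
ft_force: [-0.6, -0.2, -3.6]
grip_width: 0.683
grip_force: 29.9
```

Request:
step_arm(commands=[{"travel": [0, 0.035, 0.005], "turn": [0, 0, 3]}, {"travel": [0.001, 0.07, 0.02], "turn": [0, 0, 6]}, {"travel": [0.001, 0.105, 0.04], "turn": [0, 0, 9]}, {"travel": [0.002, 0.14, 0.06], "turn": [0, 0, 12]}, {"travel": [0.002, 0.163, 0.08], "turn": [0, 0, 14.2]}])

```text
time: 22.1
position: [0.5226, -0.0605, 0.0718]
tool_rot: [3.133, -0.222, -0.005]
ft_force: [-0.7, -0.6, -2.4]
grip_width: 0.685
grip_force: 29.9
```

Request:
step_arm(commands=[{"travel": [0, 0, 0], "turn": [0, 0, 0]}, {"travel": [0, 0, 0], "turn": [0, 0, 0]}, {"travel": [0, 0, 0], "turn": [0, 0, 0]}, {"travel": [0, 0, 0], "turn": [0, 0, 0]}])

```text
time: 22.5
position: [0.5244, -0.0555, 0.075]
tool_rot: [-3.134, 0.211, -0.001]
ft_force: [-0.0, 0.6, -2.4]
grip_width: 0.69
grip_force: 29.9
```

```bash
python3 - <<'E'
from h import *
s=ctrl.get_state();print(s["position"].round(4),s["tool_rot"].round(3))
im=ctrl.get_image("wrist")[:,:,::-1];cv2.imwrite("pics/w11.png",im)
c=cam("wrist");hsv=cv2.cvtColor(im,cv2.COLOR_BGR2HSV)
for x in(240,260,280,300,320):
    print(x,[(r,hsv[r,x].tolist()) for r in range(70,150,6)])
E
```

```text
[ 0.5244 -0.0555  0.075 ] [-3.134e+00  2.110e-01 -1.000e-03]
240 [(70, [18, 118, 239]), (76, [17, 120, 235]), (82, [14, 131, 206]), (88, [15, 135, 183]), (94, [15, 138, 220]), (100, [15, 141, 176]), (106, [15, 137, 181]), (112, [14, 132, 197]), (118, [23, 12, 252]), (124, [25, 12, 251]), (130, [25, 13, 251]), (136, [23, 13, 252]), (142, [25, 12, 252]), (148, [25, 34, 128])]
260 [(70, [18, 117, 237]), (76, [16, 124, 233]), (82, [15, 136, 180]), (88, [15, 136, 207]), (94, [15, 136, 171]), (100, [17, 132, 91]), (106, [15, 141, 78]), (112, [13, 119, 79]), (118, [23, 13, 252]), (124, [23, 13, 252]), (130, [24, 14, 251]), (136, [25, 13, 251]), (142, [21, 31, 114]), (148, [21, 33, 133])]
280 [(70, [18, 122, 236]), (76, [16, 125, 223]), (82, [15, 125, 122]), (88, [14, 143, 127]), (94, [16, 131, 107]), (100, [13, 121, 93]), (106, [16, 141, 87]), (112, [14, 132, 81]), (118, [25, 13, 252]), (124, [24, 14, 251]), (130, [23, 12, 251]), (136, [24, 14, 252]), (142, [21, 34, 127]), (148, [21, 37, 131])]
300 [(70, [16, 125, 221]), (76, [16, 124, 226]), (82, [16, 128, 221]), (88, [15, 143, 161]), (94, [15, 145, 97]), (100, [14, 130, 106]), (106, [15, 130, 104]), (112, [15, 131, 103]), (118, [24, 29, 125]), (124, [24, 31, 130]), (130, [19, 32, 134]), (136, [26, 31, 132]), (142, [21, 33, 130]), (148, [24, 31, 124])]
320 [(70, [16, 127, 110]), (76, [16, 123, 114]), (82, [14, 122, 109]), (88, [17, 133, 98]), (94, [13, 129, 109]), (100, [15, 141, 92]), (106, [16, 131, 76]), (112, [15, 125, 98]), (118, [26, 27, 133]), (124, [19, 31, 131]), (130, [25, 35, 132]), (136, [21, 31, 133]), (142, [20, 35, 133]), (148, [22, 29, 133])]
```

View pics/w11.png

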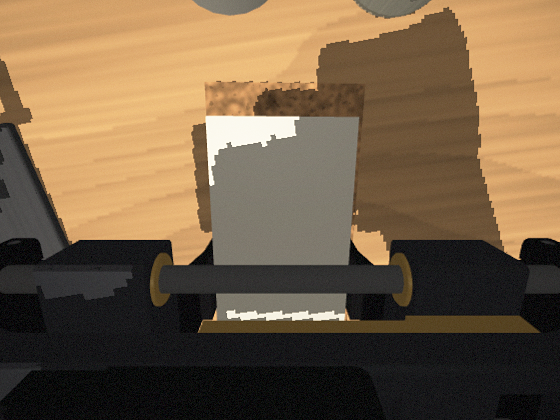

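The held bin's front edge is at row 115 (cols 205–359), squarely over the mat (cols 206–364, far edge at row 82), so it can go down.

Request:
step_arm(commands=[{"travel": [0, 0.002, 0.02], "turn": [0, 0, 0]}, {"travel": [0, 0.002, 0.035], "turn": [0, 0, 0]}, {"travel": [0, 0.002, 0.045], "turn": [0, 0, 0]}, {"travel": [0, 0.002, 0.05], "turn": [0, 0, 0]}, {"travel": [0, 0.002, 0.053], "turn": [0, 0, 0]}])

```text
time: 23.05
position: [0.5237, -0.0586, 0.0211]
tool_rot: [-3.134, 0.214, 0.001]
ft_force: [0.8, -0.2, -3.3]
grip_width: 0.691
grip_force: 29.9
```

Request:
step_arm(commands=[{"travel": [0, 0, 0], "turn": [0, 0, 0]}, {"travel": [0, 0, 0], "turn": [0, 0, 0]}, {"travel": [0, 0, 0.001], "turn": [0, 0, 0]}, {"travel": [0, 0, 0.002], "turn": [0, 0, 0]}, {"travel": [0, 0, 0.002], "turn": [0, 0, 0]}])

```text
time: 23.55
position: [0.5238, -0.059, 0.0196]
tool_rot: [3.134, -0.215, 0.0]
ft_force: [-0.2, 0.0, -3.1]
grip_width: 0.688
grip_force: 29.9
```

Still carrying the weight, so I'll lower a little more.

Request:
step_arm(commands=[{"travel": [0, 0, 0.001], "turn": [0, 0, 0]}, {"travel": [0, 0, 0.001], "turn": [0, 0, 0]}, {"travel": [0, 0, 0.001], "turn": [0, 0, 0]}])

```text
time: 23.85
position: [0.5239, -0.059, 0.0194]
tool_rot: [3.134, -0.215, -0.0]
ft_force: [-3.7, -0.3, 5.9]
grip_width: 0.684
grip_force: 29.9
```

Request:
step_arm(commands=[{"travel": [0, 0, 0.001], "turn": [0, 0, 0]}, {"travel": [0, 0, 0.001], "turn": [0, 0, 0]}, {"travel": [0, 0, 0.001], "turn": [0, 0, 0]}])

```text
time: 24.15
position: [0.524, -0.0591, 0.0191]
tool_rot: [3.133, -0.216, -0.001]
ft_force: [-5.6, -0.6, 11.3]
grip_width: 0.686
grip_force: 30.0
```

Request:
step_arm(commands=[{"travel": [0, 0, -0.002], "turn": [0, 0, 0]}, {"travel": [0, 0, -0.002], "turn": [0, 0, 0]}, {"travel": [0, 0, -0.002], "turn": [0, 0, 0]}, {"travel": [0, 0, -0.002], "turn": [0, 0, 0]}, {"travel": [0, 0, -0.002], "turn": [0, 0, 0]}], gripper=0.95)

```text
time: 24.65
position: [0.5237, -0.0589, 0.0194]
tool_rot: [-3.134, 0.215, 0.0]
ft_force: [-0.6, -1.0, 0.4]
grip_width: 0.939
grip_force: 0.0
```

Request:
step_arm(commands=[{"travel": [0, 0, -0.03], "turn": [0, 0, 0]}, {"travel": [0, 0, -0.07], "turn": [0, 0, 0]}, {"travel": [0, 0, -0.11], "turn": [0, 0, 0]}, {"travel": [0, 0, -0.15], "turn": [0, 0, 0]}, {"travel": [0, 0, -0.15], "turn": [0, 0, 0]}])

```text
time: 25.15
position: [0.5275, -0.0589, 0.1751]
tool_rot: [3.132, -0.215, 0.016]
ft_force: [1.2, 0.6, 0.1]
grip_width: 0.949
grip_force: 0.0
```

Request:
step_arm(commands=[{"travel": [0.018, -0.043, 0], "turn": [0, 0, -3]}, {"travel": [0.037, -0.086, 0], "turn": [0, 0, -6]}, {"travel": [0.055, -0.128, 0], "turn": [0, 0, -9]}, {"travel": [0.074, -0.171, 0], "turn": [0, 0, -12]}, {"travel": [0.093, -0.213, 0], "turn": [0, 0, -14.2]}], gripper=0.5)

```text
time: 25.65
position: [0.6456, 0.1407, 0.1683]
tool_rot: [3.136, 0.176, -0.002]
ft_force: [0.4, -0.6, 0.8]
grip_width: 0.582
grip_force: 0.0
```

Request:
step_arm(commands=[{"travel": [0, 0, 0], "turn": [0, 0, 0]}, {"travel": [0, 0, 0], "turn": [0, 0, 0]}, {"travel": [0, 0, 0], "turn": [0, 0, 0]}, {"travel": [0, 0, 0], "turn": [0, 0, 0]}])

```text
time: 26.05
position: [0.6449, 0.1369, 0.1694]
tool_rot: [3.135, 0.17, -0.0]
ft_force: [0.2, -0.7, 1.0]
grip_width: 0.506
grip_force: 0.0
```

```bash
python3 - <<'E'
from h import *
s=ctrl.get_state();print(s["position"].round(4),s["tool_rot"].round(3),s["grip_width"],s["joint_positions"].round(2))
im=ctrl.get_image("wrist")[:,:,::-1];cv2.imwrite("pics/w12.png",im)
c=cam("wrist");g=cv2.cvtColor(im,cv2.COLOR_BGR2GRAY);print(px(c,[.6418,.1401,.08]))
for r in(140,160,180,200,215,225):
    i=np.where(g[r,200:360]<45)[0]+200
    if len(i):
        P=w(c,[(i[0],r),(i[-1]+1,r)],.08);print(r,i[0],i[-1],P[:,:2].round(4).tolist())
E
```

```text
[0.6449 0.1369 0.1694] [ 3.135  0.17  -0.   ] 0.5057869495294524 [ 0.38  0.52 -0.87  1.49  0.4   1.32 -1.99]
[[276.0599585  218.62195651]]
180 268 284 [[0.6734, 0.1499], [0.6749, 0.1364]]
200 269 283 [[0.657, 0.1475], [0.6583, 0.1353]]
215 200 289 [[0.6381, 0.203], [0.6462, 0.129]]
225 213 284 [[0.6306, 0.1919], [0.6371, 0.1321]]
```

Request:
step_arm(commands=[{"travel": [0, -0.003, 0.03], "turn": [0, 0, 0]}, {"travel": [0, -0.003, 0.06], "turn": [0, 0, 0]}, {"travel": [0, -0.003, 0.085], "turn": [0, 0, 0]}, {"travel": [0, -0.003, 0.094], "turn": [0, 0, 0]}, {"travel": [0, -0.003, 0.094], "turn": [0, 0, 0]}])

```text
time: 26.6
position: [0.6439, 0.1409, 0.0745]
tool_rot: [3.136, 0.172, -0.003]
ft_force: [-0.9, 0.4, 0.4]
grip_width: 0.502
grip_force: 0.0
```

Request:
step_arm(commands=[{"travel": [0, 0, 0], "turn": [0, 0, 0]}, {"travel": [0, 0, 0], "turn": [0, 0, 0]}, {"travel": [0, 0, 0], "turn": [0, 0, 0]}])

```text
time: 26.9
position: [0.6455, 0.1426, 0.0771]
tool_rot: [-3.137, -0.174, -0.004]
ft_force: [0.4, 0.3, 0.7]
grip_width: 0.5
grip_force: 0.0
```

Request:
step_arm(commands=[{"travel": [0, 0, 0], "turn": [0, 0, 0]}, {"travel": [0, 0, 0], "turn": [0, 0, 0]}, {"travel": [0, 0, 0], "turn": [0, 0, 0]}, {"travel": [0, 0, 0], "turn": [0, 0, 0]}, {"travel": [0, 0, 0], "turn": [0, 0, 0]}], gripper=0.1, force=20)

```text
time: 27.4
position: [0.6448, 0.1408, 0.0754]
tool_rot: [3.135, 0.173, -0.001]
ft_force: [-1.3, -0.1, 1.1]
grip_width: 0.153
grip_force: 20.0
```

Request:
step_arm(commands=[{"travel": [0, -0.0005, -0.0075], "turn": [0, 0, 0]}, {"travel": [0, -0.0019, -0.0149], "turn": [0, 0, 0]}, {"travel": [0, -0.0042, -0.0221], "turn": [0, 0, 0]}, {"travel": [0, -0.0074, -0.0289], "turn": [0, 0, 0]}, {"travel": [0, -0.0115, -0.0353], "turn": [0, 0, 0]}])

```text
time: 27.9
position: [0.6438, 0.1508, 0.1114]
tool_rot: [3.132, 0.171, -0.001]
ft_force: [2.4, -6.9, -3.5]
grip_width: 0.152
grip_force: 20.0
```

Request:
step_arm(commands=[{"travel": [0, -0.0048, -0.0058], "turn": [0, 0, 0]}, {"travel": [0, -0.0103, -0.0109], "turn": [0, 0, 0]}, {"travel": [0, -0.0164, -0.0154], "turn": [0, 0, 0]}, {"travel": [0, -0.023, -0.019], "turn": [0, 0, 0]}, {"travel": [0, -0.03, -0.0218], "turn": [0, 0, 0]}])

```text
time: 28.4
position: [0.6417, 0.1765, 0.1358]
tool_rot: [3.126, 0.165, 0.001]
ft_force: [-1.8, -14.6, 13.7]
grip_width: 0.151
grip_force: 20.0
```

Request:
step_arm(commands=[{"travel": [0, -0.0073, -0.0018], "turn": [0, 0, 0]}, {"travel": [0, -0.0147, -0.0028], "turn": [0, 0, 0]}, {"travel": [0, -0.0223, -0.0028], "turn": [0, 0, 0]}, {"travel": [0, -0.0297, -0.0018], "turn": [0, 0, 0]}, {"travel": [0, -0.037, 0], "turn": [0, 0, 0]}])

```text
time: 28.9
position: [0.6379, 0.2189, 0.1357]
tool_rot: [3.134, 0.171, 0.007]
ft_force: [2.7, -6.0, 5.7]
grip_width: 0.152
grip_force: 20.0
```

Request:
step_arm(commands=[{"travel": [0, -0.007, 0.0028], "turn": [0, 0, 0]}, {"travel": [0, -0.0136, 0.0064], "turn": [0, 0, 0]}, {"travel": [0, -0.0197, 0.0109], "turn": [0, 0, 0]}, {"travel": [0, -0.0252, 0.016], "turn": [0, 0, 0]}, {"travel": [0, -0.03, 0.0218], "turn": [0, 0, 0]}])

```text
time: 29.4
position: [0.6349, 0.249, 0.1137]
tool_rot: [3.135, 0.171, 0.008]
ft_force: [2.5, -6.6, 5.0]
grip_width: 0.156
grip_force: 20.0
```

Request:
step_arm(commands=[{"travel": [0, -0.0041, 0.0064], "turn": [0, 0, 0]}, {"travel": [0, -0.0073, 0.0132], "turn": [0, 0, 0]}, {"travel": [0, -0.0096, 0.0204], "turn": [0, 0, 0]}, {"travel": [0, -0.011, 0.0278], "turn": [0, 0, 0]}, {"travel": [0, -0.0115, 0.0353], "turn": [0, 0, 0]}])

```text
time: 29.9
position: [0.6338, 0.2604, 0.0786]
tool_rot: [3.135, 0.171, 0.008]
ft_force: [2.6, -6.9, 7.5]
grip_width: 0.153
grip_force: 20.0
```

Request:
step_arm(commands=[{"travel": [0, 0, 0.002], "turn": [0, 0, 0]}, {"travel": [0, 0, 0.004], "turn": [0, 0, 0]}, {"travel": [0, 0, 0.005], "turn": [0, 0, 0]}, {"travel": [0, 0, 0.005], "turn": [0, 0, 0]}])

```text
time: 30.3
position: [0.6338, 0.2604, 0.0747]
tool_rot: [3.135, 0.171, 0.008]
ft_force: [0.5, -6.4, 9.6]
grip_width: 0.15
grip_force: 20.0
```

Request:
step_arm(commands=[{"travel": [0, 0, -0.005], "turn": [0, 0, 0]}, {"travel": [0, 0, -0.005], "turn": [0, 0, 0]}, {"travel": [0, 0, -0.005], "turn": [0, 0, 0]}], gripper=0.5)

```text
time: 30.6
position: [0.6305, 0.2635, 0.0763]
tool_rot: [-3.135, -0.176, 0.0]
ft_force: [0.3, 0.2, -0.5]
grip_width: 0.338
grip_force: 0.0
```

Request:
step_arm(commands=[{"travel": [0, 0, -0.04], "turn": [0, 0, 0]}, {"travel": [0, 0, -0.08], "turn": [0, 0, 0]}, {"travel": [0, 0, -0.12], "turn": [0, 0, 0]}, {"travel": [0, 0, -0.16], "turn": [0, 0, 0]}, {"travel": [0, 0, -0.18], "turn": [0, 0, 0]}])

```text
time: 31.1
position: [0.6313, 0.264, 0.2597]
tool_rot: [-3.133, -0.177, -0.006]
ft_force: [0.4, 1.0, -0.7]
grip_width: 0.498
grip_force: 0.0
```

Request:
step_arm(commands=[{"travel": [-0.016, 0.041, 0], "turn": [0, 0, 0]}, {"travel": [-0.031, 0.081, 0], "turn": [0, 0, 0]}, {"travel": [-0.047, 0.122, 0], "turn": [0, 0, 0]}, {"travel": [-0.062, 0.162, 0], "turn": [0, 0, 0]}, {"travel": [-0.078, 0.203, 0], "turn": [0, 0, 0]}], gripper=1.0)

```text
time: 31.6
position: [0.5752, 0.0512, 0.2552]
tool_rot: [-3.135, -0.177, 0.001]
ft_force: [0.2, 0.0, 0.9]
grip_width: 0.864
grip_force: 0.0
```

Request:
step_arm(commands=[{"travel": [-0.016, 0.041, 0], "turn": [0, 0, 0]}, {"travel": [-0.031, 0.081, 0], "turn": [0, 0, 0]}, {"travel": [-0.047, 0.122, 0], "turn": [0, 0, 0]}, {"travel": [-0.062, 0.162, 0], "turn": [0, 0, 0]}, {"travel": [-0.078, 0.203, 0], "turn": [0, 0, 0]}])

```text
time: 32.1
position: [0.5207, -0.1592, 0.2555]
tool_rot: [-3.136, -0.177, -0.0]
ft_force: [0.6, -1.0, 0.4]
grip_width: 0.995
grip_force: 0.0
```

Request:
step_arm(commands=[{"travel": [-0.016, 0.041, 0], "turn": [0, 0, 0]}, {"travel": [-0.031, 0.081, 0], "turn": [0, 0, 0]}, {"travel": [-0.047, 0.122, 0], "turn": [0, 0, 0]}, {"travel": [-0.062, 0.162, 0], "turn": [0, 0, 0]}, {"travel": [-0.078, 0.203, 0], "turn": [0, 0, 0]}])

```text
time: 32.6
position: [0.4664, -0.3696, 0.2554]
tool_rot: [-3.136, -0.177, -0.001]
ft_force: [-0.0, -0.3, -0.8]
grip_width: 1.0
grip_force: 0.0
```

Request:
step_arm(commands=[{"travel": [0, 0, 0], "turn": [0, 0, 0]}, {"travel": [0, 0, 0], "turn": [0, 0, 0]}, {"travel": [0, 0, 0], "turn": [0, 0, 0]}, {"travel": [0, 0, 0], "turn": [0, 0, 0]}])

```text
time: 33.0
position: [0.4674, -0.3673, 0.2558]
tool_rot: [-3.136, -0.18, -0.001]
ft_force: [-0.3, -0.2, -1.2]
grip_width: 1.0
grip_force: 0.0
```

```bash
cat >> h.py <<'E'
def pots(n="wrist",zr=.048,save=None):
    c=cam(n);im=ctrl.get_image(n)[:,:,::-1]
    if save: cv2.imwrite(save,im)
    b,g,r=[im[:,:,i].astype(int) for i in range(3)]
    hsv=cv2.cvtColor(im,cv2.COLOR_BGR2HSV)
    m=((hsv[:,:,0]<10)|(hsv[:,:,0]>174))&(hsv[:,:,1]>130)&(hsv[:,:,2]>40)
    m=cv2.morphologyEx(m.astype(np.uint8)*255,cv2.MORPH_OPEN,np.ones((3,3)))
    for k in cv2.findContours(m,0,1)[0]:
        if cv2.contourArea(k)>60:
            e=cv2.minEnclosingCircle(k);P=w(c,k[:,0,:],zr)[:,:2]
            q,R=cv2.minEnclosingCircle((P*1000).astype(np.float32))
            print(n,cv2.contourArea(k),np.round(e[0],1),"rim-plane circle",np.round(q,1),round(R,1),"x",P[:,0].min().round(4),P[:,0].max().round(4),"y",P[:,1].min().round(4),P[:,1].max().round(4))
    return im
E
python3 - <<'E'
from h import *
s=ctrl.get_state();print(s["time"],s["position"].round(4),s["tool_rot"].round(3),s["grip_width"])
pots(save="pics/w13.png");pots("scene");pots("top",save="pics/t2.png")
E
```

```text
33.0 [ 0.4674 -0.3673  0.2558] [-3.136e+00 -1.800e-01 -1.000e-03] 1.0002970162703826
```

View pics/w13.png

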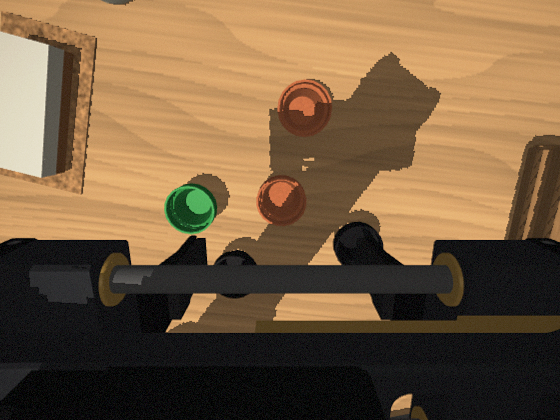

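The wrist picture shows exactly two terracotta pots, with rims at (304,108) and (281,199). The decoys are green at (191,208) and black at (236,273) and (358,243).

```bash
python3 - <<'E'
from h import *
im=cv2.imread("pics/w13.png");hsv=cv2.cvtColor(im,cv2.COLOR_BGR2HSV)
print([hsv[r,c].tolist() for r,c in[(108,282),(100,304),(130,304),(199,262),(192,283),(215,290),(60,200),(130,340),(150,400)]])
c=cam("wrist")
def go(im,c,n,zr=.048):
    hsv=cv2.cvtColor(im,cv2.COLOR_BGR2HSV)
    m=((hsv[:,:,0]<=11)&(hsv[:,:,1]>150)).astype(np.uint8)*255
    m=cv2.morphologyEx(m,cv2.MORPH_CLOSE,np.ones((5,5)));m=cv2.morphologyEx(m,cv2.MORPH_OPEN,np.ones((3,3)))
    for k in cv2.findContours(m,0,1)[0]:
        if cv2.contourArea(k)>60:
            P=w(c,k[:,0,:],zr)[:,:2];q,R=cv2.minEnclosingCircle((P*1000).astype(np.float32))
            print(n,cv2.contourArea(k),cv2.boundingRect(k),np.round(q,1),round(R,1))
go(im,c,"wrist")
go(cv2.imread("pics/t2.png"),cam("top"),"top")
go(cv2.imread("pics/scene0.png"),cam("scene"),"scene0")
for b in[(277,79,332,137),(257,176,306,224)]:
    print(w(c,[((b[0]+b[2])/2,(b[1]+b[3])/2),(b[0],(b[1]+b[3])/2),(b[2],(b[1]+b[3])/2)],.048)[:,:2].round(4).tolist())
E
```

```text
[[9, 171, 91], [10, 168, 208], [11, 170, 93], [10, 165, 141], [10, 168, 203], [8, 156, 95], [16, 126, 211], [15, 121, 99], [16, 132, 87]]
wrist 1897.0 (256, 175, 50, 51) [ 449.9 -370.4] 32.1
wrist 2346.0 (277, 80, 55, 57) [ 559.8 -385. ] 30.9
top 237.5 (393, 194, 19, 17) [ 561.7 -381.5] 29.3
scene0 338.5 (143, 204, 22, 23) [ 578.7 -372. ] 47.2
scene0 307.5 (163, 181, 21, 22) [ 472.8 -361.5] 50.3
[[0.5601, -0.3852], [0.5566, -0.3543], [0.5636, -0.416]]
[[0.4509, -0.3716], [0.4475, -0.3418], [0.4543, -0.4013]]
```

Request:
step_arm(commands=[{"travel": [-0.017, 0.002, 0.04], "turn": [0, 0, 0]}, {"travel": [-0.017, 0.002, 0.08], "turn": [0, 0, 0]}, {"travel": [-0.017, 0.002, 0.12], "turn": [0, 0, 0]}, {"travel": [-0.017, 0.002, 0.156], "turn": [0, 0, 0]}, {"travel": [-0.017, 0.002, 0.156], "turn": [0, 0, 0]}])

```text
time: 33.65
position: [0.4464, -0.3707, 0.0947]
tool_rot: [-3.13, -0.175, 0.011]
ft_force: [-0.6, 0.2, 0.1]
grip_width: 1.003
grip_force: 0.0
```

Request:
step_arm(commands=[{"travel": [0, 0, 0], "turn": [0, 0, 0]}, {"travel": [0, 0, 0], "turn": [0, 0, 0]}, {"travel": [0, 0, 0], "turn": [0, 0, 0]}, {"travel": [0, 0, 0], "turn": [0, 0, 0]}])

```text
time: 34.05
position: [0.4504, -0.3741, 0.1013]
tool_rot: [3.134, 0.174, 0.003]
ft_force: [0.0, 0.8, -0.9]
grip_width: 1.0
grip_force: 0.0
```

```bash
cat >> h.py <<'E'
def pots(n="wrist",zr=.048,save=None,im=None,thr=150):
    c=cam(n);im=ctrl.get_image(n)[:,:,::-1] if im is None else im
    if save: cv2.imwrite(save,im)
    hsv=cv2.cvtColor(im,cv2.COLOR_BGR2HSV)
    m=((hsv[:,:,0]<=11)&(hsv[:,:,1]>thr)).astype(np.uint8)*255
    m=cv2.morphologyEx(m,cv2.MORPH_CLOSE,np.ones((5,5)));m=cv2.morphologyEx(m,cv2.MORPH_OPEN,np.ones((3,3)))
    for k in cv2.findContours(m,0,1)[0]:
        if cv2.contourArea(k)>60:
            P=w(c,k[:,0,:],zr)[:,:2];q,R=cv2.minEnclosingCircle((P*1000).astype(np.float32))
            print(n,cv2.contourArea(k),cv2.boundingRect(k),np.round(q,1),round(R,1),"x",P[:,0].min().round(4),P[:,0].max().round(4))
    return im
E
python3 - <<'E'
from h import *
s=ctrl.get_state();print(s["position"].round(4),s["tool_rot"].round(3))
pots(save="pics/w14.png");pots("top")
E
```

```text
[ 0.4504 -0.3741  0.1013] [3.134e+00 1.740e-01 3.000e-03]
wrist 5452.5 (232, 185, 85, 80) [ 451.2 -369.7] 32.0 x 0.422 0.4831
wrist 8336.5 (266, 8, 99, 110) [ 560.1 -383.6] 31.0 x 0.5293 0.5909
top 286.0 (393, 194, 21, 20) [ 559.5 -384.9] 30.0 x 0.5313 0.5864
```

Request:
step_arm(commands=[{"travel": [0.0015, -0.0035, 0.02], "turn": [0, 0, 0]}, {"travel": [0.0015, -0.0035, 0.04], "turn": [0, 0, 0]}, {"travel": [0.0015, -0.0035, 0.052], "turn": [0, 0, 0]}, {"travel": [0.0015, -0.0035, 0.057], "turn": [0, 0, 0]}, {"travel": [0.0015, -0.0035, 0.057], "turn": [0, 0, 0]}])

```text
time: 34.65
position: [0.4505, -0.3697, 0.0422]
tool_rot: [-3.136, -0.174, 0.001]
ft_force: [-0.6, -0.5, 0.2]
grip_width: 1.0
grip_force: 0.0
```

Request:
step_arm(commands=[{"travel": [0, 0, 0], "turn": [0, 0, 0]}, {"travel": [0, 0, 0], "turn": [0, 0, 0]}, {"travel": [0, 0, 0], "turn": [0, 0, 0]}])

```text
time: 34.95
position: [0.4511, -0.3702, 0.0433]
tool_rot: [3.136, 0.174, 0.001]
ft_force: [-0.4, -0.4, 0.4]
grip_width: 0.997
grip_force: 0.0
```

Request:
step_arm(commands=[{"travel": [0, 0, 0], "turn": [0, 0, 0]}, {"travel": [0, 0, 0], "turn": [0, 0, 0]}, {"travel": [0, 0, 0], "turn": [0, 0, 0]}, {"travel": [0, 0, 0], "turn": [0, 0, 0]}, {"travel": [0, 0, 0], "turn": [0, 0, 0]}], gripper=0.6, force=15)

```text
time: 35.45
position: [0.4506, -0.3698, 0.0426]
tool_rot: [3.137, 0.174, -0.0]
ft_force: [-0.4, -0.6, -0.1]
grip_width: 0.706
grip_force: 15.0
```

Request:
step_arm(commands=[{"travel": [0, 0, -0.02], "turn": [0, 0, 0]}, {"travel": [0, 0, -0.05], "turn": [0, 0, 0]}, {"travel": [0, 0, -0.08], "turn": [0, 0, 0]}, {"travel": [0, 0, -0.11], "turn": [0, 0, 0]}, {"travel": [0, 0, -0.12], "turn": [0, 0, 0]}])

```text
time: 35.95
position: [0.4522, -0.3706, 0.1657]
tool_rot: [3.133, 0.174, 0.005]
ft_force: [0.3, -0.5, -0.6]
grip_width: 0.705
grip_force: 15.0
```

Request:
step_arm(commands=[{"travel": [0.011, -0.03, 0], "turn": [0, 0, 0]}, {"travel": [0.021, -0.06, 0], "turn": [0, 0, 0]}, {"travel": [0.032, -0.09, 0], "turn": [0, 0, 0]}, {"travel": [0.042, -0.12, 0], "turn": [0, 0, 0]}, {"travel": [0.053, -0.151, 0], "turn": [0, 0, 0]}])

```text
time: 36.45
position: [0.486, -0.2126, 0.1614]
tool_rot: [-3.136, -0.173, 0.002]
ft_force: [0.7, -0.5, -1.4]
grip_width: 0.704
grip_force: 15.0
```

Request:
step_arm(commands=[{"travel": [0.011, -0.03, 0], "turn": [0, 0, 0]}, {"travel": [0.021, -0.06, 0], "turn": [0, 0, 0]}, {"travel": [0.032, -0.09, 0], "turn": [0, 0, 0]}, {"travel": [0.043, -0.125, 0], "turn": [0, 0, 0]}, {"travel": [0.053, -0.151, 0], "turn": [0, 0, 0]}])

```text
time: 36.95
position: [0.522, -0.0553, 0.1615]
tool_rot: [-3.136, -0.177, 0.002]
ft_force: [-0.6, -0.0, -1.8]
grip_width: 0.708
grip_force: 15.0
```

Request:
step_arm(commands=[{"travel": [0, 0, 0], "turn": [0, 0, 0]}, {"travel": [0, 0, 0], "turn": [0, 0, 0]}, {"travel": [0, 0, 0], "turn": [0, 0, 0]}, {"travel": [0, 0, 0], "turn": [0, 0, 0]}])

```text
time: 37.35
position: [0.5222, -0.0594, 0.1621]
tool_rot: [3.137, 0.17, -0.001]
ft_force: [-0.4, -0.3, -0.9]
grip_width: 0.707
grip_force: 15.0
```

```bash
python3 - <<'E'
from h import *
s=ctrl.get_state();print(s["position"].round(4),s["tool_rot"].round(3))
im=pots(save="pics/w15.png",zr=s["position"][2]+.0054)
c=cam("wrist");hsv=cv2.cvtColor(im,cv2.COLOR_BGR2HSV)
m=((hsv[:,:,1]<60)&(hsv[:,:,2]>70)).astype(np.uint8);m[236:]=0;m[:, :150]=0;m[:,420:]=0
for k in cv2.findContours(cv2.morphologyEx(m,cv2.MORPH_OPEN,np.ones((3,3))),0,1)[0]:
    if cv2.contourArea(k)>200:
        e=cv2.approxPolyDP(k,4,True)[:,0,:];print(cv2.contourArea(k),e.tolist());print(w(c,e,.045)[:,:2].round(3).tolist())
E
```

```text
[ 0.5222 -0.0594  0.1621] [ 3.137e+00  1.700e-01 -1.000e-03]
wrist 1866.5 (232, 294, 99, 27) [505.8 -61.7] 26.3 x 0.4902 0.5098
wrist 5169.5 (222, 206, 118, 59) [525.7 -59.3] 30.5 x 0.5212 0.5561
5882.5 [[268, 114], [245, 216], [272, 204], [312, 212], [335, 131]]
[[0.602, -0.04], [0.51, -0.028], [0.524, -0.051], [0.52, -0.089], [0.594, -0.099]]
3661.0 [[375, 0], [362, 24], [367, 57], [386, 71], [419, 65], [419, 0]]
[[0.694, -0.114], [0.677, -0.107], [0.654, -0.115], [0.646, -0.133], [0.653, -0.158], [0.698, -0.148]]
2603.5 [[246, 0], [260, 28], [283, 40], [310, 35], [334, 2]]
[[0.683, -0.015], [0.665, -0.028], [0.659, -0.046], [0.665, -0.067], [0.69, -0.083]]
```

Request:
step_arm(commands=[{"travel": [-0.001, 0, 0.03], "turn": [0, 0, 0]}, {"travel": [-0.001, 0, 0.05], "turn": [0, 0, 0]}, {"travel": [-0.001, 0, 0.062], "turn": [0, 0, 0]}, {"travel": [-0.001, 0, 0.068], "turn": [0, 0, 0]}, {"travel": [-0.001, 0, 0.071], "turn": [0, 0, 0]}])

```text
time: 37.9
position: [0.5217, -0.0582, 0.0914]
tool_rot: [-3.137, -0.173, -0.0]
ft_force: [0.4, 0.8, -1.0]
grip_width: 0.708
grip_force: 15.0
```

Request:
step_arm(commands=[{"travel": [0, 0, 0], "turn": [0, 0, 0]}, {"travel": [0, 0, 0], "turn": [0, 0, 0]}, {"travel": [0, 0, 0], "turn": [0, 0, 0]}])

```text
time: 38.2
position: [0.5222, -0.0581, 0.0923]
tool_rot: [3.136, 0.174, 0.002]
ft_force: [-0.4, 0.2, -1.6]
grip_width: 0.707
grip_force: 15.0
```

Request:
step_arm(commands=[{"travel": [0, 0, 0.001], "turn": [0, 0, 0]}, {"travel": [0, 0, 0.002], "turn": [0, 0, 0]}, {"travel": [0, 0, 0.002], "turn": [0, 0, 0]}])

```text
time: 38.5
position: [0.5215, -0.0581, 0.0895]
tool_rot: [3.137, 0.174, -0.0]
ft_force: [0.4, 0.1, -1.6]
grip_width: 0.714
grip_force: 15.0
```

Request:
step_arm(commands=[{"travel": [0, 0, 0.001], "turn": [0, 0, 0]}, {"travel": [0, 0, 0.0015], "turn": [0, 0, 0]}, {"travel": [0, 0, 0.0015], "turn": [0, 0, 0]}])

```text
time: 38.8
position: [0.5215, -0.058, 0.0879]
tool_rot: [3.137, 0.174, -0.0]
ft_force: [-1.1, 0.2, -2.3]
grip_width: 0.705
grip_force: 15.0
```

Request:
step_arm(commands=[{"travel": [0, 0, 0.001], "turn": [0, 0, 0]}, {"travel": [0, 0, 0.001], "turn": [0, 0, 0]}, {"travel": [0, 0, 0.001], "turn": [0, 0, 0]}])

```text
time: 39.1
position: [0.5217, -0.058, 0.0875]
tool_rot: [3.136, 0.174, 0.0]
ft_force: [-1.6, 0.3, 4.1]
grip_width: 0.71
grip_force: 15.0
```

Request:
step_arm(commands=[{"travel": [0, 0, -0.001], "turn": [0, 0, 0]}, {"travel": [0, 0, -0.001], "turn": [0, 0, 0]}, {"travel": [0, 0, -0.001], "turn": [0, 0, 0]}, {"travel": [0, 0, -0.001], "turn": [0, 0, 0]}, {"travel": [0, 0, -0.001], "turn": [0, 0, 0]}], gripper=0.95)

```text
time: 39.6
position: [0.5215, -0.058, 0.0879]
tool_rot: [3.137, 0.174, -0.0]
ft_force: [-1.0, 0.4, -0.1]
grip_width: 0.944
grip_force: 0.0
```

Request:
step_arm(commands=[{"travel": [0, 0, -0.02], "turn": [0, 0, 0]}, {"travel": [0, 0, -0.05], "turn": [0, 0, 0]}, {"travel": [-0.02, 0, -0.09], "turn": [0, 0, 0]}, {"travel": [-0.04, 0, -0.12], "turn": [0, 0, 0]}, {"travel": [-0.05, 0, -0.14], "turn": [0, 0, 0]}])

```text
time: 40.1
position: [0.4715, -0.0635, 0.2301]
tool_rot: [3.135, 0.174, 0.003]
ft_force: [0.6, -1.0, -0.9]
grip_width: 0.949
grip_force: 0.0
```

Request:
step_arm(commands=[{"travel": [0, 0, 0], "turn": [0, 0, 0]}, {"travel": [0, 0, 0], "turn": [0, 0, 0]}, {"travel": [0, 0, 0], "turn": [0, 0, 0]}, {"travel": [0, 0, 0], "turn": [0, 0, 0]}])

```text
time: 40.5
position: [0.4715, -0.0632, 0.2268]
tool_rot: [-3.135, -0.175, 0.003]
ft_force: [-0.1, -0.1, -0.5]
grip_width: 0.946
grip_force: 0.0
```

```bash
python3 - <<'E'
from h import *
s=ctrl.get_state();print(s["position"].round(4),s["tool_rot"].round(3))
pots(save="pics/w16.png",zr=.093)
pots("top",zr=.093);pots("top",zr=.048)
E
```

```text
[ 0.4715 -0.0632  0.2268] [-3.135e+00 -1.750e-01  3.000e-03]
wrist 716.5 (535, 124, 25, 45) [ 551.2 -307.8] 21.1 x 0.5335 0.5721
wrist 3306.5 (249, 117, 66, 66) [520.1 -58.7] 30.6 x 0.4904 0.5507
top 291.0 (392, 194, 21, 20) [ 553.  -373.7] 28.7 x 0.5257 0.5791
top 293.0 (392, 194, 21, 20) [ 559.4 -383. ] 29.3 x 0.5314 0.5865
```

Request:
step_arm(commands=[{"travel": [0, 0.04, 0], "turn": [0, 0, 0]}, {"travel": [0, 0.08, 0], "turn": [0, 0, 0]}, {"travel": [0, 0.12, 0], "turn": [0, 0, 0]}, {"travel": [0, 0.16, 0], "turn": [0, 0, 0]}, {"travel": [0, 0.2, 0], "turn": [0, 0, 0]}])

```text
time: 41.15
position: [0.4941, -0.2639, 0.2275]
tool_rot: [-3.136, -0.174, 0.001]
ft_force: [0.6, 0.5, 0.3]
grip_width: 0.951
grip_force: 0.0
```

Request:
step_arm(commands=[{"travel": [0, 0.04, 0.015], "turn": [0, 0, 0]}, {"travel": [0.002, 0.08, 0.03], "turn": [0, 0, 0]}, {"travel": [0.004, 0.119, 0.046], "turn": [0, 0, 0]}, {"travel": [0.004, 0.119, 0.046], "turn": [0, 0, 0]}, {"travel": [0.004, 0.119, 0.046], "turn": [0, 0, 0]}])

```text
time: 41.65
position: [0.5106, -0.3804, 0.1802]
tool_rot: [-3.134, -0.171, 0.002]
ft_force: [0.2, 1.1, 0.5]
grip_width: 0.949
grip_force: 0.0
```

Request:
step_arm(commands=[{"travel": [0, 0, 0], "turn": [0, 0, 0]}, {"travel": [0, 0, 0], "turn": [0, 0, 0]}, {"travel": [0, 0, 0], "turn": [0, 0, 0]}])

```text
time: 41.95
position: [0.5118, -0.379, 0.183]
tool_rot: [3.135, 0.177, 0.001]
ft_force: [-0.4, -0.5, -0.8]
grip_width: 0.947
grip_force: 0.0
```

```bash
python3 - <<'E'
from h import *
s=ctrl.get_state();print(s["position"].round(4),s["tool_rot"].round(3))
pots(save="pics/w17.png",zr=.048)
pots("top",zr=.093)
E
```

```text
[ 0.5118 -0.379   0.183 ] [3.135e+00 1.770e-01 1.000e-03]
wrist 3324.5 (258, 118, 66, 67) [ 560.4 -383.4] 30.8 x 0.5299 0.5911
top 275.0 (280, 209, 21, 19) [519.5 -61.2] 28.7 x 0.4949 0.5457
```

Request:
step_arm(commands=[{"travel": [0.024, 0.005, 0.03], "turn": [0, 0, 0]}, {"travel": [0.048, 0.01, 0.06], "turn": [0, 0, 0]}, {"travel": [0.048, 0.01, 0.08], "turn": [0, 0, 0]}, {"travel": [0.048, 0.01, 0.09], "turn": [0, 0, 0]}, {"travel": [0.048, 0.01, 0.09], "turn": [0, 0, 0]}], gripper=1.0)

```text
time: 42.55
position: [0.5588, -0.3843, 0.0906]
tool_rot: [-3.135, -0.174, 0.004]
ft_force: [0.0, 0.1, 0.4]
grip_width: 1.003
grip_force: 0.0
```

Request:
step_arm(commands=[{"travel": [0, 0, 0], "turn": [0, 0, 0]}, {"travel": [0, 0, 0], "turn": [0, 0, 0]}, {"travel": [0, 0, 0], "turn": [0, 0, 0]}, {"travel": [0, 0, 0], "turn": [0, 0, 0]}])

```text
time: 42.95
position: [0.5602, -0.3852, 0.0931]
tool_rot: [3.136, 0.174, 0.002]
ft_force: [0.5, -0.7, 0.5]
grip_width: 1.001
grip_force: 0.0
```

Request:
step_arm(commands=[{"travel": [0, -0.001, 0.02], "turn": [0, 0, 0]}, {"travel": [0, -0.001, 0.04], "turn": [0, 0, 0]}, {"travel": [0, -0.001, 0.049], "turn": [0, 0, 0]}, {"travel": [0, -0.001, 0.049], "turn": [0, 0, 0]}, {"travel": [0, -0.001, 0.049], "turn": [0, 0, 0]}])

```text
time: 43.45
position: [0.5603, -0.3839, 0.0438]
tool_rot: [3.136, 0.174, 0.001]
ft_force: [-0.3, 0.4, 0.5]
grip_width: 0.996
grip_force: 0.0
```

Request:
step_arm(commands=[{"travel": [0, 0, 0], "turn": [0, 0, 0]}, {"travel": [0, 0, 0], "turn": [0, 0, 0]}, {"travel": [0, 0, 0], "turn": [0, 0, 0]}, {"travel": [0, 0, 0], "turn": [0, 0, 0]}, {"travel": [0, 0, 0], "turn": [0, 0, 0]}], gripper=0.6)

```text
time: 43.95
position: [0.56, -0.3838, 0.0434]
tool_rot: [3.136, 0.174, 0.0]
ft_force: [-0.1, 0.2, 0.8]
grip_width: 0.691
grip_force: 15.0
```

Request:
step_arm(commands=[{"travel": [0, 0, 0], "turn": [0, 0, 0]}, {"travel": [0, 0, 0], "turn": [0, 0, 0]}])

```text
time: 44.15
position: [0.56, -0.3839, 0.0434]
tool_rot: [3.136, 0.174, 0.0]
ft_force: [-0.6, -0.2, 2.2]
grip_width: 0.693
grip_force: 15.0
```

Request:
step_arm(commands=[{"travel": [0, 0, -0.02], "turn": [0, 0, 0]}, {"travel": [0, 0, -0.06], "turn": [0, 0, 0]}, {"travel": [0, 0, -0.1], "turn": [0, 0, 0]}, {"travel": [0, 0, -0.14], "turn": [0, 0, 0]}, {"travel": [0, 0, -0.15], "turn": [0, 0, 0]}])

```text
time: 44.65
position: [0.5622, -0.3846, 0.1985]
tool_rot: [3.132, 0.174, 0.01]
ft_force: [0.8, 0.9, -0.3]
grip_width: 0.694
grip_force: 15.0
```

Request:
step_arm(commands=[{"travel": [0, -0.035, 0], "turn": [0, 0, 0]}, {"travel": [-0.001, -0.07, 0], "turn": [0, 0, 0]}, {"travel": [-0.001, -0.105, 0], "turn": [0, 0, 0]}, {"travel": [-0.002, -0.14, 0], "turn": [0, 0, 0]}, {"travel": [-0.002, -0.17, 0], "turn": [0, 0, 0]}])

```text
time: 45.15
position: [0.5381, -0.2128, 0.1918]
tool_rot: [-3.136, -0.176, 0.003]
ft_force: [0.0, 0.4, -0.4]
grip_width: 0.694
grip_force: 15.0
```

Request:
step_arm(commands=[{"travel": [0, -0.035, 0], "turn": [0, 0, 0]}, {"travel": [-0.001, -0.07, 0], "turn": [0, 0, 0]}, {"travel": [-0.001, -0.105, 0], "turn": [0, 0, 0]}, {"travel": [-0.002, -0.14, 0], "turn": [0, 0, 0]}, {"travel": [-0.002, -0.158, 0], "turn": [0, 0, 0]}])

```text
time: 45.65
position: [0.5186, -0.0547, 0.1923]
tool_rot: [-3.136, -0.18, 0.002]
ft_force: [0.6, 0.1, 0.3]
grip_width: 0.694
grip_force: 15.0
```

Request:
step_arm(commands=[{"travel": [0, 0, 0.015], "turn": [0, 0, 0]}, {"travel": [0, 0, 0.03], "turn": [0, 0, 0]}, {"travel": [0, 0, 0.03], "turn": [0, 0, 0]}, {"travel": [0, 0, 0.03], "turn": [0, 0, 0]}, {"travel": [0, 0, 0.03], "turn": [0, 0, 0]}])

```text
time: 46.15
position: [0.5199, -0.0593, 0.163]
tool_rot: [-3.137, -0.171, -0.0]
ft_force: [-0.1, -0.5, -1.0]
grip_width: 0.697
grip_force: 15.0
```

```bash
python3 - <<'E'
from h import *
s=ctrl.get_state();print(s["position"].round(4),s["tool_rot"].round(3),s["grip_width"])
pots(save="pics/w18.png",zr=s["position"][2]+.0054)
E
```

```text
[ 0.5199 -0.0593  0.163 ] [-3.137 -0.171 -0.   ] 0.697153349894096
wrist 1511.0 (235, 294, 93, 24) [503.5 -61.6] 24.7 x 0.4903 0.5074
wrist 7046.0 (223, 179, 116, 86) [534.7 -57.9] 32.2 x 0.5189 0.5667
```

```bash
python3 - <<'E'
from h import *
c=cam("wrist");print(px(c,[[.5515,-.0585,.093],[.5515,-.0585,.075]]))
im=cv2.imread("pics/w18.png");a=cv2.imread("pics/w15.png")
for n,i in(("w15",a),("w18",im)): print(n,[(r,cv2.cvtColor(i,cv2.COLOR_BGR2HSV)[r,281].tolist()) for r in range(170,262,3)])
h=cv2.cvtColor(im,cv2.COLOR_BGR2HSV);m=(h[:,:,0]<=11)&(h[:,:,1]>150)
h2=cv2.cvtColor(a,cv2.COLOR_BGR2HSV);m2=(h2[:,:,0]<=11)&(h2[:,:,1]>150)
for r in range(180,264,6):
    f=lambda q:(int(np.where(q[r])[0].min()),int(np.where(q[r])[0].max())) if q[r].any() else None
    print(r,f(m2),f(m))
E
```

```text
[[284.13010259 182.2427022 ]
 [283.8820298  178.10870134]]
w15 [(170, [27, 38, 134]), (173, [23, 30, 134]), (176, [20, 34, 137]), (179, [23, 31, 133]), (182, [18, 32, 137]), (185, [23, 31, 132]), (188, [23, 38, 135]), (191, [25, 36, 135]), (194, [18, 29, 132]), (197, [19, 36, 133]), (200, [26, 32, 134]), (203, [22, 34, 135]), (206, [8, 159, 93]), (209, [11, 176, 97]), (212, [10, 153, 100]), (215, [9, 163, 111]), (218, [9, 159, 112]), (221, [9, 167, 113]), (224, [9, 161, 109]), (227, [9, 164, 109]), (230, [9, 156, 113]), (233, [10, 176, 103]), (236, [11, 168, 108]), (239, [9, 164, 115]), (242, [9, 166, 112]), (245, [8, 158, 116]), (248, [10, 159, 112]), (251, [11, 159, 111]), (254, [9, 165, 110]), (257, [10, 167, 107]), (260, [10, 163, 229])]
w18 [(170, [24, 30, 135]), (173, [18, 28, 139]), (176, [23, 30, 137]), (179, [9, 181, 93]), (182, [11, 156, 100]), (185, [11, 163, 111]), (188, [9, 160, 97]), (191, [9, 156, 116]), (194, [9, 159, 117]), (197, [9, 159, 114]), (200, [8, 159, 111]), (203, [9, 155, 97]), (206, [9, 166, 103]), (209, [11, 175, 99]), (212, [9, 157, 114]), (215, [10, 171, 109]), (218, [8, 148, 114]), (221, [10, 153, 115]), (224, [10, 174, 110]), (227, [11, 163, 111]), (230, [9, 162, 112]), (233, [10, 157, 109]), (236, [11, 154, 116]), (239, [9, 162, 115]), (242, [8, 161, 109]), (245, [10, 156, 113]), (248, [10, 166, 117]), (251, [10, 168, 111]), (254, [9, 156, 111]), (257, [9, 168, 147]), (260, [10, 165, 226])]
180 None (270, 288)
186 None (258, 301)
192 None (252, 308)
198 None (247, 312)
204 None (244, 315)
210 (257, 302) (242, 317)
216 (249, 313) (241, 318)
222 (242, 320) (238, 323)
228 (237, 324) (235, 326)
234 (233, 328) (232, 329)
240 (230, 330) (26, 332)
246 (227, 335) (226, 544)
252 (19, 555) (224, 337)
258 (8, 538) (0, 546)
```

Request:
step_arm(commands=[{"travel": [0, -0.001, 0.015], "turn": [0, 0, 0]}, {"travel": [0, -0.001, 0.028], "turn": [0, 0, 0]}, {"travel": [0, -0.001, 0.038], "turn": [0, 0, 0]}, {"travel": [0, -0.001, 0.046], "turn": [0, 0, 0]}, {"travel": [0, -0.001, 0.05], "turn": [0, 0, 0]}])

```text
time: 46.7
position: [0.5188, -0.0571, 0.1117]
tool_rot: [-3.136, -0.175, 0.003]
ft_force: [0.3, -0.3, -0.5]
grip_width: 0.693
grip_force: 15.0
```

Request:
step_arm(commands=[{"travel": [0, 0, 0], "turn": [0, 0, 0]}, {"travel": [0, 0, 0], "turn": [0, 0, 0]}, {"travel": [0, 0, 0], "turn": [0, 0, 0]}])

```text
time: 47.0
position: [0.5199, -0.0573, 0.1135]
tool_rot: [3.136, 0.174, 0.001]
ft_force: [0.4, 0.8, -0.9]
grip_width: 0.696
grip_force: 15.0
```

Request:
step_arm(commands=[{"travel": [0, 0, 0.001], "turn": [0, 0, 0]}, {"travel": [0, 0, 0.002], "turn": [0, 0, 0]}, {"travel": [0, 0, 0.003], "turn": [0, 0, 0]}, {"travel": [0, 0, 0.003], "turn": [0, 0, 0]}])

```text
time: 47.4
position: [0.5194, -0.0572, 0.1099]
tool_rot: [3.137, 0.174, -0.0]
ft_force: [0.0, 0.0, -0.1]
grip_width: 0.697
grip_force: 15.0
```

Request:
step_arm(commands=[{"travel": [0, 0.0005, 0.001], "turn": [0, 0, 0]}, {"travel": [0, 0.0005, 0.002], "turn": [0, 0, 0]}, {"travel": [0, 0.0005, 0.002], "turn": [0, 0, 0]}])

```text
time: 47.7
position: [0.5194, -0.0578, 0.1078]
tool_rot: [-3.137, -0.174, 0.001]
ft_force: [0.2, 0.1, -1.2]
grip_width: 0.692
grip_force: 15.0
```

Request:
step_arm(commands=[{"travel": [0, 0, 0.001], "turn": [0, 0, 0]}, {"travel": [0, 0, 0.001], "turn": [0, 0, 0]}, {"travel": [0, 0, 0.001], "turn": [0, 0, 0]}])

```text
time: 48.0
position: [0.5197, -0.0578, 0.1072]
tool_rot: [3.136, 0.174, 0.0]
ft_force: [-1.2, -0.5, 1.7]
grip_width: 0.693
grip_force: 15.6
```

Request:
step_arm(commands=[{"travel": [0, 0, 0.001], "turn": [0, 0, 0]}, {"travel": [0, 0, 0.001], "turn": [0, 0, 0]}, {"travel": [0, 0, 0.001], "turn": [0, 0, 0]}])

```text
time: 48.3
position: [0.52, -0.0581, 0.1068]
tool_rot: [3.136, 0.174, 0.001]
ft_force: [-0.8, -0.6, 5.0]
grip_width: 0.698
grip_force: 16.9
```

Request:
step_arm(commands=[{"travel": [0, 0, -0.001], "turn": [0, 0, 0]}, {"travel": [0, 0, -0.001], "turn": [0, 0, 0]}, {"travel": [0, 0, -0.001], "turn": [0, 0, 0]}, {"travel": [0, 0, -0.001], "turn": [0, 0, 0]}, {"travel": [0, 0, -0.001], "turn": [0, 0, 0]}], gripper=0.95)

```text
time: 48.8
position: [0.5194, -0.0577, 0.1069]
tool_rot: [-3.137, -0.174, 0.0]
ft_force: [-0.3, -0.2, -0.6]
grip_width: 0.945
grip_force: 0.0
```

Request:
step_arm(commands=[{"travel": [0, 0, -0.02], "turn": [0, 0, 0]}, {"travel": [0, 0, -0.05], "turn": [0, 0, 0]}, {"travel": [-0.02, 0, -0.09], "turn": [0, 0, 0]}, {"travel": [-0.04, 0, -0.12], "turn": [0, 0, 0]}, {"travel": [-0.05, 0, -0.14], "turn": [0, 0, 0]}])

```text
time: 49.3
position: [0.4695, -0.0632, 0.2492]
tool_rot: [3.135, 0.174, 0.003]
ft_force: [0.6, -0.0, -0.1]
grip_width: 0.949
grip_force: 0.0
```

Request:
step_arm(commands=[{"travel": [0, 0, 0], "turn": [0, 0, 0]}, {"travel": [0, 0, 0], "turn": [0, 0, 0]}, {"travel": [0, 0, 0], "turn": [0, 0, 0]}, {"travel": [0, 0, 0], "turn": [0, 0, 0]}])

```text
time: 49.7
position: [0.4695, -0.0629, 0.2457]
tool_rot: [-3.135, -0.175, 0.003]
ft_force: [-0.0, 0.8, -0.6]
grip_width: 0.952
grip_force: 0.0
```

```bash
python3 - <<'E'
from h import *
s=ctrl.get_state();print(s["position"].round(4),s["tool_rot"].round(3))
a=pots(save="pics/w19.png",zr=.111)
t=ctrl.get_image("top")[:,:,::-1];pots("top",zr=.111,im=t)
sc=ctrl.get_image("scene")[:,:,::-1];pots("scene",zr=.1,im=sc)
b=cv2.resize(sc[140:310,130:480],(800,388),interpolation=cv2.INTER_CUBIC)
d=cv2.resize(a[60:240,180:400],(250,204));e=cv2.resize(t[140:320,150:480],(374,204))
o=np.zeros((592,800,3),np.uint8);o[:388]=b;o[388:,:250]=d;o[388:,260:634]=e;cv2.imwrite("pics/last.png",o)
E
```

```text
[ 0.4695 -0.0629  0.2457] [-3.135e+00 -1.750e-01  3.000e-03]
wrist 3306.5 (249, 115, 66, 66) [520.  -57.9] 30.5 x 0.49 0.5503
scene 449.5 (264, 190, 21, 30) [538.8 -55.7] 58.0 x 0.4824 0.5956
```

View pics/last.png

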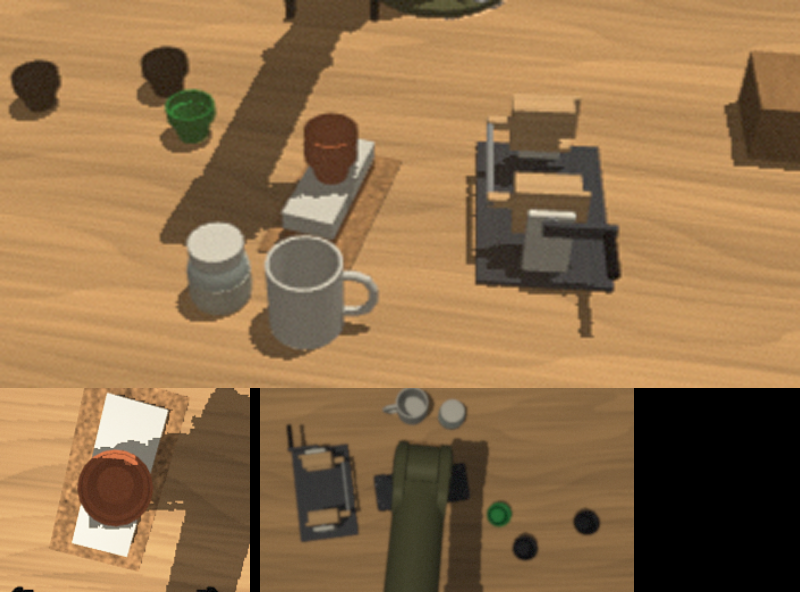

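The composite shows the two pots nested upright on the white plinth in the middle of the mat. The cradle is cranked back, with its crank at (605,245) on the open side, and no other terracotta pot is left. The mug and jar are where they started.

```bash
python3 -c "
from bench import ctrl
print(ctrl.close_job())"
```

```text
the job is handed in; nothing more can be done
None
```

The job is handed in at about 50 s of the 210 s allowed: the bin stands bottom up on its lid in the middle of the mat, both terracotta pots in the scene are nested upright on it, and the cradle is cranked back; my last pictures showed all of this in place, but no verdict came back.

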